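# Hold the UV shield at its index

## Robot

A 6-joint arm with a two-finger parallel gripper is mounted at the origin on the work surface. World frame = base frame: x ahead of the robot, y to its left, z up, the work surface at z = 0. Lengths are in m, angles in rad, forces in N, time in s.
With the tool pointing down it reaches from about 0.375 to 0.9 m from the base axis. Payload 3.1 kg.
Tool frame: the origin (TCP) lies on the centre line of the jaws, within the pads' length; the fingertips stand 14 mm ahead of it and the grasp point (between the pads) lies 5 mm behind it; z points along the fingers, y is the line along which they close (so a half turn about z gives the same grasp; the last joint's range is limited). The gripper opens to 87 mm and grips with 3 to 60 N. Pads are 19 mm wide; open, the fingers measure 117 mm over their backs; the gripper's body (75 mm by 190 mm) begins 51 mm behind the grasp point.
Start: joints at [-1.302, 0.527, 1.433, -0, 1.181, -0.178], TCP at [0.27, -0.564, 0.237] pointing down, gripper open.
Joint ranges: [-3.08, 3.08], [-0.75, 2.2], [0.22, 2.44], [-1.43, 4.57], [0, 2.65], [-2.85, 2.85]. Speed limits (rad/s): [2.79, 2.79, 3.14, 3.14, 3.14, 3.14].

## Interface

Orientations are given as a unit quaternion [x, y, z, w].
In Python, from rig import robot gives the robot as it stands.
- The arm moves only by the tool move_arm, never from a script. Its argument "commands" is a list of rows, each an object with "hand": the finger opening in cm, from 0 to 8.7; "travel": the shift along the tool's x, y, z in cm, a list of three; "twist": the turn, a rotation vector about the tool's x, y, z in degrees, a list of three. In form: [{"hand": hand, "travel": [dx, dy, dz], "twist": [wx, wy, wz]}, ...]. A call has 1 to 5 rows; each row shifts and turns the commanded pose from where the row before left it, along the tool's axes as they then stand; what a row does not reach is not made up. A row lasts 1/12 s, in which the tool goes at most 41.7 mm and 7.16 degrees, less where a joint would pass 70% of its speed; a pose out of reach is approached as far as the arm can. A call is refused whole if a number of a shift passes 4.17 or a number of a turn 7.16, either way. A call with a gripper value outside its range is refused whole. The fingers move at their own pace and stop on an object; "force" is the grip in N (left out, the last holds). Time passes only in rows, so rows that do not move let the fingers close. It gives the time, the measured TCP pose, the force, the opening and the grip force at its end, in the units of the state.
- robot.get_obs(): the state, without advancing time (a new reading comes with each control period).
- robot.camera(name): name is "side" or "top" or "wrist"; returns a dict with "frame" (420x560x3 uint8, red, green, blue), "fov_y" (degrees; the focal length in pixels is half the picture's height over the tangent of half this angle, whatever the lens; pixels are square), "cx", "cy" (the principal point, pixels), "extrinsics" (4x4, takes a point from camera to world coordinates); the wrist camera has in their place "T_tool_cam" (4x4, takes a point from camera to tool coordinates, whose origin is the TCP and whose axes are the flange's). Camera axes: x right, y down, z forward; pixel columns grow to the right and rows downward; lengths in m; the calibration is good to about 2 mm. A picture is of the moment at which its call begins: read the wrist's pose just before it. There is no depth.
- robot.hand_in(): hands the job in; it is judged then, once.
The state is a dict: "time": time; "q": joint angles; "joint_velocities": joint speeds; "joint_torque": joint torques, N m; "position": TCP position; "tool_rot": TCP orientation; "ft_force": force on the tool from outside, world axes, zero at the start; "moment": the same for the moment, N m; "grip_width": finger opening in m; "grip_force": force on a finger pad.
Only numpy, scipy, OpenCV 4.12 (cv2) and the standard library are available. Lean on these libraries where they do the work, as an engineer would, in place of code of your own. Each camera call takes 0.05 s, during which the arm holds its last target. There are 200 camera calls.

## Task

Someone left the white gel box standing on the closed shield of the UV transilluminator: lift it off and set it down (don't drop it) flat in the enamel tray, keeping it upright and the shield shut meanwhile. Then raise the shield until its pointer stands at the brass index on the quadrant, and finish still holding it there, because it falls shut if you let go and must not be dropped. Leave the index where it is set and do not disturb the other things on the bench.

Things in the scene. Friction and masses are not known exactly. Their poses are not given: they have to be found in the camera images.
- transilluminator: White metal box 260 (x) x 280 (y) x 88 mm, dark window on top, fixed. Origin: centre of underside. Front (switch, handle side) is its -x. Hinge line of the shield along y at x = +115, z = 94.5 mm. At y = +147 mm stands a thin aluminium quadrant: graduated arc, outer radius 126 mm about the hinge, top 217 mm above the bench; the index screw on it sticks out to y = 173 mm.
- shield (a joint): Angle of the shield, rad: 0 = shut (flat), grows as its front edge rises, stop at 1.7. Amber clear pane with black edges, 235 long (hinge to front edge) x 270 wide x 5 mm, 0.3 to 0.6 kg; top face when shut 97 mm above the bench. Nearly frictionless hinge: it falls shut when let go.
- shield_hinge (a point): Middle of the shield's hinge line. Axes turn with the shield: y along the hinge line, -x along the pane to its front edge, z out of its upper face. Shut, they are parallel to the transilluminator's; opening turns it positively about y.
- shield_handle (a point): Middle of the round steel bar handle on the shield's upper face near the front edge: 10 mm thick, 100 mm long along y between two posts; 215 mm from the hinge line along the pane (shield -x), 38 mm off the pane's mid-plane (shield +z), 30 mm free under the bar. The bar can turn between finger pads. Axes turn with the shield.
- shield_pointer (a point): Tip of the small steel pointer on the shield's +y edge, sweeping past the quadrant's rim: 132 mm from the hinge line, at transilluminator y = 147.5 mm, in the pane's mid-plane.
- index (a joint): Angle at which the index is set on the quadrant, rad, in the same measure as the shield's angle (equal values = pointer at the index). It is between 0.5 and 0.95 and clamped: leave it alone. The shield does not touch it.
- index_mark (a point): Mark of the index, a brass clamp (20 x 8 x 14 mm) with a round 20 mm thumb screw on the outside of the quadrant's rim: on the same 132 mm radius and y = 147.5 mm as the pointer, which coincides with it when the shield is at the index.
- gel_box: Closed flat box of white plastic, 62 (x) x 105 (y) x 38 mm high, grey seam, 0.11 to 0.22 kg, standing on the closed shield at the start. Origin: centre of its underside; z up.
- tray: White enamel tray with dark rim, 240 (x) x 190 (y) x 18 mm high, walls 4 mm, inner floor 4 mm above the bench, fixed; left or right of the transilluminator. Origin: centre of its underside. The vial stands in its +x end, the rest is empty.
- vial: Small amber jar, 30 mm across, 55 mm high, standing in the tray around x = +80 mm of the tray; to be left alone. Origin: centre of its underside.
- tube_rack: Blue tube rack 200 (x) x 90 (y) x 68 mm high on the bench, on the other side from the tray; to be left alone. Origin: centre of its underside.
- flask: Conical glass flask, 84 mm across, 135 mm high, behind the transilluminator; to be left alone. Origin: centre of its underside.
- reagent_bottle: Amber bottle with black cap, 72 mm across, 150 mm high, behind the transilluminator; to be left alone. Origin: centre of its underside.
- mug: White enamel mug with handle, 84 mm across, 85 mm high, back right; to be left alone. Origin: centre of its underside.
- tip_box: Blue pipette-tip box 85 x 122 x 72 mm high, back left; to be left alone. Origin: centre of its underside.
Things that resemble listed ones, but are neither listed nor needed, are in the scene too. What is shaped like the gel_box but pink or turquoise is not meant.

How it is judged:
By the outcome, as a careful person would: the job done as asked, in the order asked, and still so for the second after the job is handed in, while the arm keeps its last pose, push and grip.
It also fails if it takes over 58 s, if anything falls off the work surface, if the arm or the gripper's body presses on something with over 40 N, if the wrist force passes 120 N, or if a joint passes its speed limit or range.

## Working session

There is one attempt and no reset: what is moved stays moved. The work goes in short steps, Python scripts to look and compute and a tool call to move; the robot and the scene stay as the last step left them, time stands still between calls to the robot, and variables do not carry over. Pictures are saved under pics/ and viewed, at most 10 in all, crops included, and the job is handed in when it is done.

Besides the shell and the picture viewer there is one more tool, called after "Call:" as name(argument=value, ...), one argument or row to a line, values as JSON. move_arm: Moves the arm, as the interface text tells. Its arguments: {"type":"object","properties":{"commands":{"type":"array"},"force":{"type":"number"}},"required":["commands"]}

```bash
mkdir -p pics; ls; python3 - <<'E'
from rig import robot
import cv2,pickle
o=robot.get_obs(); print(o)
d={}
for n in("top","side"):
    c=robot.camera(n); d[n]=c; cv2.imwrite(f"pics/{n}0.png",cv2.resize(c["frame"][:,:,::-1],(784,588),interpolation=cv2.INTER_CUBIC))
    print(n,{k:v for k,v in c.items() if k!="frame"})
pickle.dump(d,open("cams.pkl","wb"))
E
```

```text
pics
{'time': 0.0, 'q': array([-1.30248629e+00,  5.28460001e-01,  1.43391145e+00, -4.18765049e-05,
        1.18140994e+00, -1.78542760e-01]), 'joint_velocities': array([ 0.00043406, -0.00083151, -0.00127879,  0.00169721,  0.00028687,
       -0.00020028]), 'joint_torque': array([ 2.47139214e-03, -4.40028334e+01, -1.76593333e+01,  6.35309145e-02,
        5.82491315e-02, -1.61283820e-04]), 'position': array([ 0.26988058, -0.56293594,  0.23557249]), 'tool_rot': array([ 9.75141631e-01,  2.21579788e-01, -6.84454136e-05, -1.09239791e-03]), 'ft_force': array([ 0.56697102,  0.31193568, -0.21818432]), 'moment': array([ 0.0278936 ,  0.04749492, -0.00893607]), 'grip_force': 0.0, 'grip_width': 0.08708155864746014}
top {'fov_y': 55.73048042700824, 'cx': 283.1368863015534, 'cy': 202.82650341819178, 'extrinsics': array([[-0.00330547, -0.99273789,  0.12025203,  0.36161706],
       [-0.99971889,  0.00610387,  0.02291024, -0.01653401],
       [-0.02347787, -0.1201425 , -0.992479  ,  1.31399686],
       [ 0.        ,  0.        ,  0.        ,  1.        ]])}
side {'fov_y': 43.2863321466984, 'cx': 283.6421591250252, 'cy': 205.88014341419537, 'extrinsics': array([[ 0.99770759, -0.04740183,  0.04829738,  0.44375943],
       [-0.06543027, -0.49350317,  0.86727937, -1.12886219],
       [-0.01727572, -0.86845132, -0.49547337,  0.74374766],
       [ 0.        ,  0.        ,  0.        ,  1.        ]])}
```

View pics/top0.png

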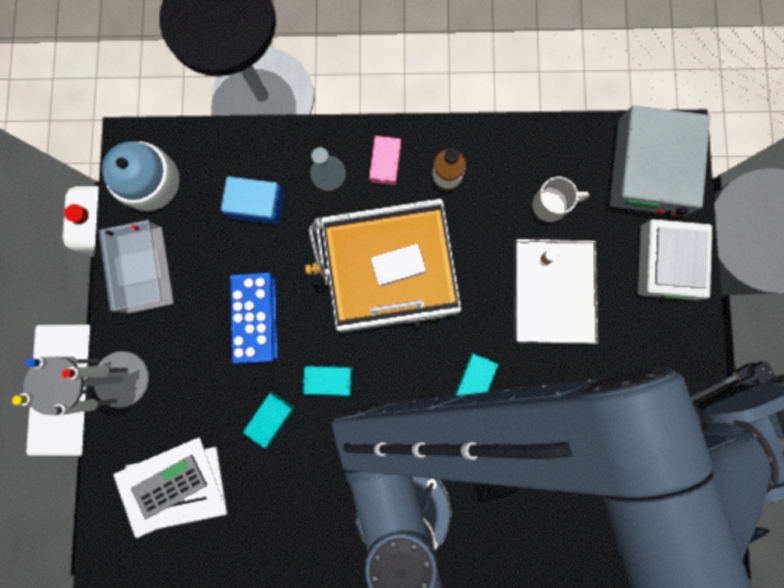

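View pics/side0.png

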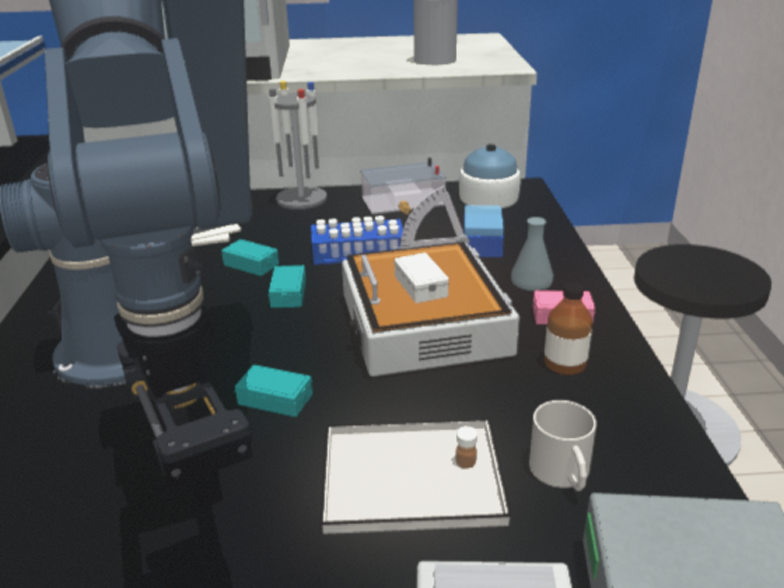

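```bash
python3 - <<'E'
import cv2,pickle
d=pickle.load(open("cams.pkl","rb"))
f=d["top"]["frame"][140:240,212:337,::-1]; cv2.imwrite("pics/topc.png",cv2.resize(f,None,fx=6,fy=6,interpolation=cv2.INTER_CUBIC))
f=d["side"]["frame"][130:270,240:375,::-1]; cv2.imwrite("pics/sidec.png",cv2.resize(f,None,fx=4,fy=4,interpolation=cv2.INTER_CUBIC))
E
```

```text
(no output)
```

View pics/topc.png

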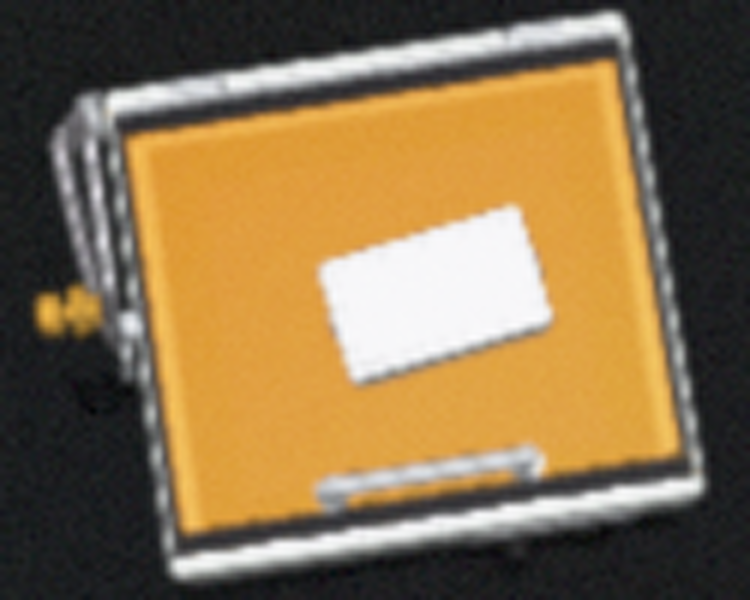

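View pics/sidec.png

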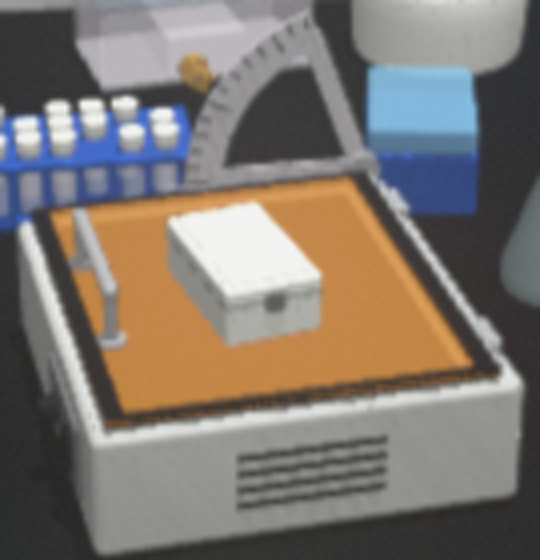

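```bash
cat > h.py <<'E'
import numpy as np,cv2,pickle
from scipy.optimize import least_squares
from scipy.spatial.transform import Rotation as R
def proj(c,P,E=None):
    E=c["extrinsics"] if E is None else E
    P=np.atleast_2d(P); p=(P-E[:3,3])@E[:3,:3]
    f=c["frame"].shape[0]/2/np.tan(np.radians(c["fov_y"])/2)
    return p[:,:2]/p[:,2:]*f+[c["cx"],c["cy"]]
def loc(pose,L): # pose x,y,yaw ; L local pts
    return np.atleast_2d(L)@R.from_euler('z',pose[2]).as_matrix().T+[pose[0],pose[1],0]
E
cat > fit.py <<'E'
from h import *
d=pickle.load(open("cams.pkl","rb")); T,S=d["top"],d["side"]
def t(p): return (np.array(p)+.5)/6-.5+[212,140]
def s(p): return (np.array(p)+.5)/4-.5+[240,130]
def v(p): return (np.array(p)+.5)/1.4-.5
def fit(obs,x0):
    f=lambda q:np.concatenate([(proj(c,loc(q,l))-m).ravel() for c,l,m in obs])
    r=least_squares(f,x0,loss='soft_l1'); print(np.round(r.x,4),np.round(r.fun.reshape(-1,2),1).tolist()); return r.x
z=.088
tr=fit([(T,[.13,.14,z],t([105,97])),(T,[.13,-.14,z],t([625,12])),(T,[-.13,-.14,z],t([705,490])),(T,[-.13,.14,z],t([175,580])),
 (S,[-.13,-.14,z],s([97,436])),(S,[.13,-.14,z],s([522,378])),(S,[-.13,.14,z],s([22,222])),
 (T,[-.1,.05,.1325],t([318,490])),(T,[-.1,-.05,.1325],t([541,458]))],[.65,0,.1])
z=.135
g=fit([(T,[.031,.0525,z],t([318,265])),(T,[.031,-.0525,z],t([518,204])),(T,[-.031,-.0525,z],t([551,318])),(T,[-.031,.0525,z],t([355,378])),
 (S,[-.031,.0525,z],s([167,220])),(S,[.031,.0525,z],s([258,202])),(S,[.031,-.0525,z],s([323,272])),(S,[-.031,-.0525,z],s([227,299])),(S,[-.031,-.0525,.097],s([232,345])),(S,[.031,-.0525,.097],s([320,328]))],[.65,0,.2])
z=.018
ty=fit([(T,[.12,.095,z],v([516,240])),(T,[.12,-.095,z],v([596,240])),(T,[-.12,-.095,z],v([598,343])),(T,[-.12,.095,z],v([515,343])),
 (S,[-.12,.095,z],v([328,427])),(S,[.12,.095,z],v([490,422])),(S,[.12,-.095,z],v([507,518])),(S,[-.12,-.095,z],v([323,524]))],[.65,-.3,0])
vi=fit([(T,[0,0,.055],v([546,257])),(S,[0,0,.055],v([467,433]))],[.7,-.3,0])
for a in np.arange(.5,.96,.05):
    P=loc(tr,[[.115-.132*np.cos(a),.1475,.0945+.132*np.sin(a)]])
    print(round(a,2),np.round((proj(T,P)-[212,140]+.5)*6-.5),np.round((proj(S,P)-[240,130]+.5)*4-.5))
E
python3 fit.py
```

```text
[0.557  0.027  0.1561] [[-1.0, -0.7], [-0.3, -0.8], [0.6, 0.6], [-0.7, 0.1], [-1.3, 1.5], [1.7, 0.9], [-1.8, -0.5], [1.8, -0.2], [-2.2, -0.3]]
[0.5488 0.0072 0.2923] [[-0.0, -0.2], [-0.0, -0.2], [0.6, 0.2], [-0.3, 0.5], [-0.3, -0.8], [-0.2, -0.6], [0.4, 0.4], [0.2, -1.5], [-1.0, 0.9], [0.9, 0.2]]
[ 0.5015 -0.3613 -0.0321] [[0.4, -0.8], [1.3, 0.6], [1.0, 0.3], [0.9, -1.4], [0.2, -0.8], [-1.2, -1.3], [1.5, -1.0], [-1.2, -0.2]]
[ 0.5803 -0.3354  0.    ] [[2.1, -1.8], [-0.7, -1.1]]
0.5 [[ 99. 318.]] [[197. 100.]]
0.55 [[ 96. 310.]] [[202.  92.]]
0.6 [[ 93. 301.]] [[207.  84.]]
0.65 [[ 90. 291.]] [[213.  76.]]
0.7 [[ 87. 281.]] [[218.  68.]]
0.75 [[ 85. 271.]] [[225.  61.]]
0.8 [[ 82. 260.]] [[231.  53.]]
0.85 [[ 79. 248.]] [[239.  46.]]
0.9 [[ 76. 236.]] [[246.  40.]]
0.95 [[ 73. 224.]] [[254.  33.]]
```

```bash
cat >> h.py <<'E'
def down(yaw): # tool z down, tool y at world angle yaw
    y=np.array([np.cos(yaw),np.sin(yaw),0]); z=np.array([0,0,-1.]); return R.from_matrix(np.stack([np.cross(y,z),y,z],1))
def plan(o,pts,hand,vmax=.038,wmax=6.8):
    """pts: list of (pos,Rot) waypoints; prints rows from measured pose"""
    p,r=o["position"],R.from_quat(o["tool_rot"]); k=0; out=[]
    for P,Q in pts:
        P=np.array(P); w=(r.inv()*Q).as_rotvec(degrees=True)
        n=max(1,int(np.ceil(max(np.linalg.norm(P-p)/vmax,np.linalg.norm(w)/wmax))))
        rw=R.from_rotvec(w/n,degrees=True)
        for i in range(n):
            out.append((np.round(r.inv().apply((P-p)/n)*100,2).tolist(),np.round(w/n,2).tolist())); r=r*rw if i<n-1 else Q
            
            if i<n-1: p_=p
        p=P
    for i in range(0,len(out),5): print("\n".join('{"hand":%s,"travel":%s,"twist":%s}'%(hand,a,b) for a,b in out[i:i+5]),"\n")
E
python3 - <<'E'
from h import *; from rig import robot
plan(robot.get_obs(),[([.549,.007,.24],down(.292))],8.7)
E
```

```text
{"hand":8.7,"travel":[2.93, -2.31, -0.02],"twist":[-0.0, -0.01, -4.77]}
{"hand":8.7,"travel":[3.11, -2.06, -0.02],"twist":[-0.0, -0.01, -4.77]}
{"hand":8.7,"travel":[3.27, -1.8, -0.02],"twist":[-0.0, -0.01, -4.77]}
{"hand":8.7,"travel":[3.41, -1.52, -0.02],"twist":[-0.0, -0.01, -4.77]}
{"hand":8.7,"travel":[3.53, -1.23, -0.02],"twist":[-0.0, -0.01, -4.77]} 

{"hand":8.7,"travel":[3.62, -0.93, -0.02],"twist":[-0.0, -0.01, -4.77]}
{"hand":8.7,"travel":[3.68, -0.63, -0.02],"twist":[-0.0, -0.01, -4.77]}
{"hand":8.7,"travel":[3.72, -0.32, -0.02],"twist":[-0.0, -0.01, -4.77]}
{"hand":8.7,"travel":[3.73, -0.01, -0.02],"twist":[-0.0, -0.01, -4.77]}
{"hand":8.7,"travel":[3.72, 0.3, -0.02],"twist":[-0.0, -0.01, -4.77]} 

{"hand":8.7,"travel":[3.68, 0.61, -0.02],"twist":[-0.0, -0.01, -4.77]}
{"hand":8.7,"travel":[3.62, 0.91, -0.02],"twist":[-0.0, -0.01, -4.77]}
{"hand":8.7,"travel":[3.53, 1.21, -0.02],"twist":[-0.0, -0.01, -4.77]}
{"hand":8.7,"travel":[3.42, 1.5, -0.02],"twist":[-0.0, -0.01, -4.77]}
{"hand":8.7,"travel":[3.28, 1.78, -0.03],"twist":[-0.0, -0.01, -4.77]} 

{"hand":8.7,"travel":[3.12, 2.05, -0.03],"twist":[-0.0, -0.01, -4.77]}
{"hand":8.7,"travel":[2.94, 2.3, -0.03],"twist":[-0.0, -0.01, -4.77]}
```

Call:
move_arm(
  commands=[
    {"hand":8.7,"travel":[2.9,-2.3,0],"twist":[0,0,-4.8]},
    {"hand":8.7,"travel":[3.1,-2.1,0],"twist":[0,0,-4.8]},
    {"hand":8.7,"travel":[3.3,-1.8,0],"twist":[0,0,-4.8]},
    {"hand":8.7,"travel":[3.4,-1.5,0],"twist":[0,0,-4.8]},
    {"hand":8.7,"travel":[3.5,-1.2,0],"twist":[0,0,-4.8]},
  ],
)

```text
time: 0.52
position: [0.352, -0.3944, 0.2361]
tool_rot: [0.907, 0.421, 0.0, -0.001]
ft_force: [0.2, -0.7, 0.3]
grip_width: 0.0872
grip_force: 0.0
```

Call:
move_arm(
  commands=[
    {"hand":8.7,"travel":[3.6,-0.9,0],"twist":[0,0,-4.8]},
    {"hand":8.7,"travel":[3.7,-0.6,0],"twist":[0,0,-4.8]},
    {"hand":8.7,"travel":[3.7,-0.3,0],"twist":[0,0,-4.8]},
    {"hand":8.7,"travel":[3.7,0,0],"twist":[0,0,-4.8]},
    {"hand":8.7,"travel":[3.7,0.3,0],"twist":[0,0,-4.8]},
  ],
)

```text
time: 0.93
position: [0.4339, -0.2276, 0.2364]
tool_rot: [0.8, 0.601, -0.0, -0.0]
ft_force: [1.3, -0.5, -0.8]
grip_width: 0.0869
grip_force: 0.0
```

Call:
move_arm(
  commands=[
    {"hand":8.7,"travel":[3.7,0.6,0],"twist":[0,0,-4.8]},
    {"hand":8.7,"travel":[3.6,0.9,0],"twist":[0,0,-4.8]},
    {"hand":8.7,"travel":[3.5,1.2,0],"twist":[0,0,-4.8]},
    {"hand":8.7,"travel":[3.4,1.5,0],"twist":[0,0,-4.8]},
    {"hand":8.7,"travel":[3.3,1.8,0],"twist":[0,0,-4.8]},
  ],
)

```text
time: 1.35
position: [0.5147, -0.0597, 0.2363]
tool_rot: [0.657, 0.754, -0.0, -0.0]
ft_force: [0.9, -0.5, 0.1]
grip_width: 0.0872
grip_force: 0.0
```

```bash
python3 - <<'E'
from h import *; from rig import robot
o=robot.get_obs(); c=robot.camera("wrist"); pickle.dump((o,c),open("w1.pkl","wb"))
print(o["time"],o["position"],o["tool_rot"],{k:v for k,v in c.items() if k!="frame"})
cv2.imwrite("pics/w1.png",cv2.resize(c["frame"][:,:,::-1],(784,588),interpolation=cv2.INTER_CUBIC))
E
```

```text
1.35 [ 0.51473643 -0.0597444   0.23629675] [ 6.57139309e-01  7.53769067e-01 -1.80265825e-04 -2.99437406e-04] {'fov_y': 59.35532705588336, 'cx': 279.15171738367, 'cy': 210.68617000483658, 'T_tool_cam': array([[-4.22711574e-04, -9.70505309e-01, -2.41079377e-01,
         6.50079561e-02],
       [ 9.99999911e-01, -4.11762366e-04, -9.57940645e-05,
         8.85434949e-04],
       [-6.29876681e-06, -2.41079396e-01,  9.70505396e-01,
        -1.48772964e-01],
       [ 0.00000000e+00,  0.00000000e+00,  0.00000000e+00,
         1.00000000e+00]])}
```

View pics/w1.png

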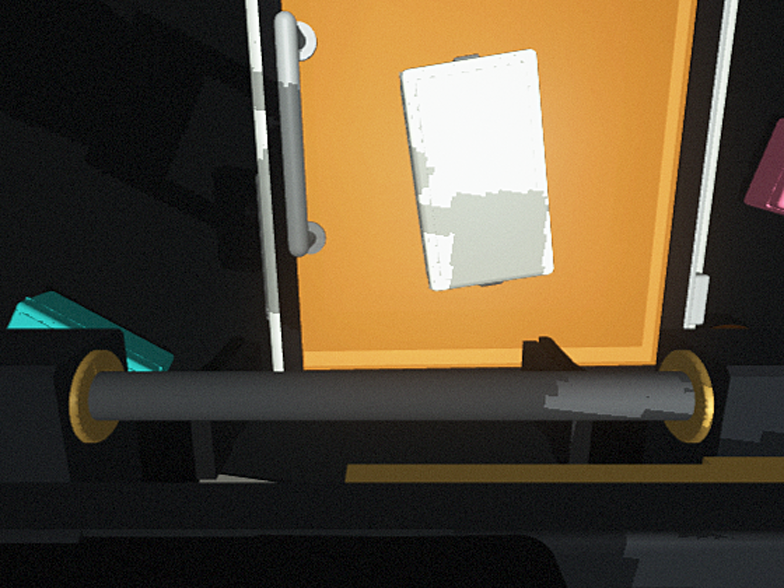

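```bash
cat > fw.py <<'E'
from h import *
o,c=pickle.load(open("w1.pkl","rb"))
Tt=np.eye(4);Tt[:3,:3]=R.from_quat(o["tool_rot"]).as_matrix();Tt[:3,3]=o["position"];E=Tt@c["T_tool_cam"]
v=lambda p:(np.array(p)+.5)/1.4-.5
def rf(L,px,x0):
    f=lambda q:(proj(c,loc(q,L),E)-v(px)).ravel(); r=least_squares(f,x0); print(np.round(r.x,4),np.round(r.fun.reshape(-1,2),1).tolist()); return r.x
print("box pred",np.round((proj(c,loc([.5488,.0072,.2923],[[a,b,z] for z in(.097,.135) for a in(-.031,.031) for b in(.0525,-.0525)]),E)+.5)*1.4-.5))
rf([[-.031,.0525,.135],[.031,.0525,.135],[.031,-.0525,.135],[-.031,-.0525,.135]],[[402,71],[537,49],[553,273],[432,290]],[.55,0,.3])
rf([[.031,.0525,.135],[.031,-.0525,.135],[-.031,-.0525,.135]],[[537,49],[553,273],[432,290]],[.55,0,.3])
# transilluminator: handle bar ends + shield hinge-side edges
print("handle pred",np.round((proj(c,loc([.557,.027,.1561],[[-.1,.05,.1325],[-.1,-.05,.1325]]),E)+.5)*1.4-.5))
rf([[-.1,.05,.1325],[-.1,-.05,.1325]],[[286,17],[299,250]],[.55,0,.15])
E
python3 fw.py
```

```text
box pred [[397.  81.]
 [425. 276.]
 [516.  61.]
 [534. 259.]
 [398.  67.]
 [430. 291.]
 [536.  44.]
 [555. 272.]]
[0.5496 0.0061 0.2846] [[-1.1, -1.4], [0.7, -1.5], [1.4, 1.5], [-1.0, 2.2]]
[0.5492 0.0064 0.2837] [[0.4, -2.1], [1.0, 1.0], [-1.4, 1.6]]
handle pred [[283.  21.]
 [297. 244.]]
[0.5581 0.0264 0.1506] [[0.1, 3.2], [-0.1, -3.9]]
```

```bash
python3 - <<'E'
from h import *; from rig import robot
plan(robot.get_obs(),[([.549,.0065,.22],down(.287)),([.549,.0065,.119],down(.287))],8.7,vmax=.035)
E
```

```text
{"hand":8.7,"travel":[1.84, 1.33, 0.56],"twist":[0.07, -0.08, -2.75]}
{"hand":8.7,"travel":[1.77, 1.42, 0.56],"twist":[0.07, -0.08, -2.75]}
{"hand":8.7,"travel":[1.7, 1.51, 0.56],"twist":[0.07, -0.08, -2.75]}
{"hand":8.7,"travel":[0.0, 0.0, 3.37],"twist":[0.0, 0.0, 0.0]}
{"hand":8.7,"travel":[0.0, 0.0, 3.37],"twist":[0.0, 0.0, 0.0]} 

{"hand":8.7,"travel":[0.0, 0.0, 3.37],"twist":[0.0, 0.0, 0.0]}
```

Call:
move_arm(
  commands=[
    {"hand":8.7,"travel":[1.84,1.33,0.56],"twist":[0,0,-2.75]},
    {"hand":8.7,"travel":[1.77,1.42,0.56],"twist":[0,0,-2.75]},
    {"hand":8.7,"travel":[1.7,1.5,0.56],"twist":[0,0,-2.75]},
    {"hand":8.7,"travel":[0,0,2],"twist":[0,0,0]},
    {"hand":8.7,"travel":[0,0,0],"twist":[0,0,0]},
  ],
)

```text
time: 1.82
position: [0.5449, -0.0003, 0.1968]
tool_rot: [0.602, 0.798, -0.001, -0.003]
ft_force: [-0.9, 0.8, -0.1]
grip_width: 0.0873
grip_force: 0.0
```

```bash
python3 - <<'E'
from h import *; from rig import robot
o=robot.get_obs();print(o["position"])
plan(o,[([.549,.0065,.119],down(.287))],8.7,vmax=.03)
E
```

```text
[ 5.44865006e-01 -3.07947235e-04  1.96797608e-01]
{"hand":8.7,"travel":[0.17, 0.21, 2.59],"twist":[-0.11, -0.06, -0.16]}
{"hand":8.7,"travel":[0.17, 0.21, 2.59],"twist":[-0.11, -0.06, -0.16]}
{"hand":8.7,"travel":[0.18, 0.2, 2.59],"twist":[-0.11, -0.06, -0.16]}
```

Call:
move_arm(
  commands=[
    {"hand":8.7,"travel":[0,0,0],"twist":[0,0,0]},
    {"hand":8.7,"travel":[0,0,0],"twist":[0,0,0]},
    {"hand":8.7,"travel":[0,0,0],"twist":[0,0,0]},
  ],
)

```text
time: 2.07
position: [0.5471, -0.0025, 0.2005]
tool_rot: [0.603, 0.797, 0.0, 0.001]
ft_force: [0.2, -0.7, 0.0]
grip_width: 0.0874
grip_force: 0.0
```

```bash
python3 - <<'E'
from h import *; from rig import robot
o=robot.get_obs();print(o["position"])
plan(o,[([.549,.0065,.119],down(.287))],8.7,vmax=.03)
E
```

```text
[ 0.54706999 -0.00245107  0.20051971]
{"hand":8.7,"travel":[0.27, 0.14, 2.72],"twist":[0.02, 0.01, -0.22]}
{"hand":8.7,"travel":[0.27, 0.14, 2.72],"twist":[0.02, 0.01, -0.22]}
{"hand":8.7,"travel":[0.27, 0.14, 2.72],"twist":[0.02, 0.01, -0.22]}
```

Call:
move_arm(
  commands=[
    {"hand":8.7,"travel":[0.4,0.2,2.0],"twist":[0,0,-0.3]},
    {"hand":8.7,"travel":[0.4,0.2,2.0],"twist":[0,0,-0.3]},
    {"hand":8.7,"travel":[0,0,1.5],"twist":[0,0,0]},
    {"hand":8.7,"travel":[0,0,0],"twist":[0,0,0]},
    {"hand":8.7,"travel":[0,0,0],"twist":[0,0,0]},
  ],
)

```text
time: 2.48
position: [0.5483, 0.0066, 0.145]
tool_rot: [0.599, 0.801, -0.0, -0.0]
ft_force: [-0.3, -0.7, -0.4]
grip_width: 0.0872
grip_force: 0.0
```

```bash
python3 - <<'E'
from h import *; from rig import robot
for i in range(3):
    o=robot.get_obs();print(o["position"]); robot.camera("top")
plan(o,[([.549,.0065,.119],down(.287))],8.7,vmax=.03)
E
```

```text
[0.5483276  0.0065599  0.14496834]
[0.54906854 0.00650759 0.14568961]
[0.54942271 0.00650688 0.14603989]
{"hand":8.7,"travel":[0.01, -0.05, 2.7],"twist":[0.13, 0.07, -0.04]}
```

Call:
move_arm(
  commands=[
    {"hand":8.7,"travel":[0,0,1.4],"twist":[0,0,0]},
    {"hand":8.7,"travel":[0,0,1.2],"twist":[0,0,0]},
    {"hand":8.7,"travel":[0,0,0],"twist":[0,0,0]},
    {"hand":8.7,"travel":[0,0,0],"twist":[0,0,0]},
  ],
)

```text
time: 2.97
position: [0.5487, 0.007, 0.1193]
tool_rot: [0.599, 0.801, 0.0, 0.0]
ft_force: [0.3, -0.4, 0.6]
grip_width: 0.087
grip_force: 0.0
```

Call:
move_arm(
  commands=[
    {"hand":5.5,"travel":[0,0,0],"twist":[0,0,0]},
    {"hand":5.5,"travel":[0,0,0],"twist":[0,0,0]},
    {"hand":5.5,"travel":[0,0,0],"twist":[0,0,0]},
    {"hand":5.5,"travel":[0,0,0],"twist":[0,0,0]},
    {"hand":5.5,"travel":[0,0,0],"twist":[0,0,0]},
  ],
  force=20,
)

```text
time: 3.38
position: [0.5486, 0.0071, 0.1191]
tool_rot: [0.599, 0.801, 0.0, 0.0]
ft_force: [1.4, -0.0, 3.2]
grip_width: 0.0616
grip_force: 20.2
```

Call:
move_arm(
  commands=[
    {"hand":5.5,"travel":[0,0,-0.7],"twist":[0,0,0]},
    {"hand":5.5,"travel":[0,0,-1.5],"twist":[0,0,0]},
    {"hand":5.5,"travel":[0,0,-2.5],"twist":[0,0,0]},
    {"hand":5.5,"travel":[0,0,-2.5],"twist":[0,0,0]},
    {"hand":5.5,"travel":[0,0,-1.5],"twist":[0,0,0]},
  ],
)

```text
time: 3.8
position: [0.5492, 0.0071, 0.2082]
tool_rot: [0.599, 0.801, 0.001, 0.001]
ft_force: [1.0, 0.7, -1.6]
grip_width: 0.0618
grip_force: 20.0
```

```bash
python3 - <<'E'
from h import *; from rig import robot
o=robot.get_obs();print(o["position"])
plan(o,[([.4565,-.36,.2],down(-.032))],5.5,vmax=.03)
E
```

```text
[0.54916761 0.00705429 0.20819839]
{"hand":5.5,"travel":[-2.51, -1.48, 0.06],"twist":[0.01, 0.0, 1.41]}
{"hand":5.5,"travel":[-2.54, -1.42, 0.06],"twist":[0.01, 0.0, 1.41]}
{"hand":5.5,"travel":[-2.58, -1.36, 0.06],"twist":[0.01, 0.0, 1.41]}
{"hand":5.5,"travel":[-2.61, -1.3, 0.06],"twist":[0.01, 0.0, 1.41]}
{"hand":5.5,"travel":[-2.64, -1.23, 0.06],"twist":[0.01, 0.0, 1.41]} 

{"hand":5.5,"travel":[-2.67, -1.17, 0.06],"twist":[0.01, 0.0, 1.41]}
{"hand":5.5,"travel":[-2.7, -1.1, 0.06],"twist":[0.01, 0.0, 1.41]}
{"hand":5.5,"travel":[-2.72, -1.03, 0.06],"twist":[0.01, 0.0, 1.41]}
{"hand":5.5,"travel":[-2.75, -0.97, 0.06],"twist":[0.01, 0.0, 1.41]}
{"hand":5.5,"travel":[-2.77, -0.9, 0.06],"twist":[0.01, 0.0, 1.41]} 

{"hand":5.5,"travel":[-2.79, -0.83, 0.06],"twist":[0.01, 0.0, 1.41]}
{"hand":5.5,"travel":[-2.81, -0.76, 0.06],"twist":[0.01, 0.0, 1.41]}
{"hand":5.5,"travel":[-2.83, -0.69, 0.06],"twist":[0.01, 0.0, 1.41]}
```

Call:
move_arm(
  commands=[
    {"hand":5.5,"travel":[-2.5,-1.5,0],"twist":[0,0,1.4]},
    {"hand":5.5,"travel":[-2.5,-1.4,0],"twist":[0,0,1.4]},
    {"hand":5.5,"travel":[-2.6,-1.4,0],"twist":[0,0,1.4]},
    {"hand":5.5,"travel":[-2.6,-1.3,0],"twist":[0,0,1.4]},
    {"hand":5.5,"travel":[-2.6,-1.2,0],"twist":[0,0,1.4]},
  ],
)

```text
time: 4.22
position: [0.5118, -0.1343, 0.2061]
tool_rot: [0.647, 0.763, -0.0, -0.0]
ft_force: [0.2, 0.8, -1.7]
grip_width: 0.0616
grip_force: 20.0
```

Call:
move_arm(
  commands=[
    {"hand":5.5,"travel":[-2.7,-1.2,0],"twist":[0,0,1.4]},
    {"hand":5.5,"travel":[-2.7,-1.1,0],"twist":[0,0,1.4]},
    {"hand":5.5,"travel":[-2.7,-1.0,0],"twist":[0,0,1.4]},
    {"hand":5.5,"travel":[-2.8,-1.0,0],"twist":[0,0,1.4]},
    {"hand":5.5,"travel":[-2.8,-0.9,0],"twist":[0,0,1.4]},
  ],
)

```text
time: 4.63
position: [0.4759, -0.2767, 0.2059]
tool_rot: [0.692, 0.722, 0.0, -0.0]
ft_force: [0.5, -1.0, -2.6]
grip_width: 0.0614
grip_force: 20.0
```

Call:
move_arm(
  commands=[
    {"hand":5.5,"travel":[-2.8,-0.8,0],"twist":[0,0,1.4]},
    {"hand":5.5,"travel":[-2.8,-0.8,0],"twist":[0,0,1.4]},
    {"hand":5.5,"travel":[-2.5,-0.7,0],"twist":[0,0,1.4]},
    {"hand":5.5,"travel":[0,0,0],"twist":[0,0,0]},
    {"hand":5.5,"travel":[0,0,0],"twist":[0,0,0]},
  ],
)

```text
time: 5.05
position: [0.4546, -0.3581, 0.2057]
tool_rot: [0.719, 0.695, 0.0, -0.0]
ft_force: [0.3, 0.2, -2.0]
grip_width: 0.0623
grip_force: 20.0
```

```bash
python3 - <<'E'
from h import *; from rig import robot
o=robot.get_obs();print(o["position"])
plan(o,[([.4565,-.36,.05],down(-.032))],5.5,vmax=.03)
E
```

```text
[ 0.454647   -0.35814206  0.205701  ]
{"hand":5.5,"travel":[-0.03, 0.03, 2.59],"twist":[-0.0, -0.01, -0.01]}
{"hand":5.5,"travel":[-0.03, 0.03, 2.59],"twist":[-0.0, -0.01, -0.01]}
{"hand":5.5,"travel":[-0.03, 0.03, 2.6],"twist":[-0.0, -0.01, -0.01]}
{"hand":5.5,"travel":[-0.03, 0.03, 2.6],"twist":[-0.0, -0.01, -0.01]}
{"hand":5.5,"travel":[-0.03, 0.03, 2.6],"twist":[-0.0, -0.01, -0.01]} 

{"hand":5.5,"travel":[-0.03, 0.03, 2.6],"twist":[-0.0, -0.01, -0.01]}
```

Call:
move_arm(
  commands=[
    {"hand":5.5,"travel":[0,0,2.8],"twist":[0,0,0]},
    {"hand":5.5,"travel":[0,0,3.2],"twist":[0,0,0]},
    {"hand":5.5,"travel":[0,0,3.2],"twist":[0,0,0]},
    {"hand":5.5,"travel":[0,0,3.2],"twist":[0,0,0]},
    {"hand":5.5,"travel":[0,0,2.8],"twist":[0,0,0]},
  ],
)

```text
time: 5.47
position: [0.4552, -0.3548, 0.0523]
tool_rot: [0.717, 0.697, 0.0, -0.001]
ft_force: [-0.2, 1.0, -2.5]
grip_width: 0.0619
grip_force: 20.0
```

Call:
move_arm(
  commands=[
    {"hand":5.5,"travel":[0,0,1.0],"twist":[0,0,0]},
    {"hand":5.5,"travel":[0,0,0.5],"twist":[0,0,0]},
    {"hand":5.5,"travel":[0,0,0.3],"twist":[0,0,0]},
    {"hand":5.5,"travel":[0,0,0],"twist":[0,0,0]},
  ],
)

```text
time: 5.8
position: [0.4561, -0.3571, 0.0366]
tool_rot: [0.718, 0.696, 0.0, 0.001]
ft_force: [0.0, 0.6, -1.4]
grip_width: 0.0618
grip_force: 20.0
```

Call:
move_arm(
  commands=[
    {"hand":5.5,"travel":[0,0,0.4],"twist":[0,0,0]},
    {"hand":5.5,"travel":[0,0,0.3],"twist":[0,0,0]},
    {"hand":5.5,"travel":[0,0,0.1],"twist":[0,0,0]},
    {"hand":5.5,"travel":[0,0,0],"twist":[0,0,0]},
  ],
)

```text
time: 6.13
position: [0.4554, -0.3572, 0.0282]
tool_rot: [0.718, 0.696, -0.0, 0.0]
ft_force: [0.3, 0.8, -0.2]
grip_width: 0.0621
grip_force: 20.0
```

Call:
move_arm(
  commands=[
    {"hand":5.5,"travel":[0,0,0.1],"twist":[0,0,0]},
    {"hand":5.5,"travel":[0,0,0.1],"twist":[0,0,0]},
    {"hand":5.5,"travel":[0,0,0],"twist":[0,0,0]},
  ],
)

```text
time: 6.38
position: [0.4555, -0.3573, 0.0262]
tool_rot: [0.718, 0.696, -0.0, 0.0]
ft_force: [-0.6, 0.4, 0.9]
grip_width: 0.0618
grip_force: 20.0
```

Call:
move_arm(
  commands=[
    {"hand":5.5,"travel":[0,0,0.1],"twist":[0,0,0]},
    {"hand":5.5,"travel":[0,0,0],"twist":[0,0,0]},
    {"hand":5.5,"travel":[0,0,0],"twist":[0,0,0]},
  ],
)

```text
time: 6.63
position: [0.4555, -0.3573, 0.0262]
tool_rot: [0.718, 0.696, -0.0, 0.0]
ft_force: [-0.9, 0.8, 8.0]
grip_width: 0.0618
grip_force: 20.0
```

Contact confirmed. Release and rise.

Call:
move_arm(
  commands=[
    {"hand":8.0,"travel":[0,0,-0.1],"twist":[0,0,0]},
    {"hand":8.0,"travel":[0,0,0],"twist":[0,0,0]},
    {"hand":8.0,"travel":[0,0,0],"twist":[0,0,0]},
    {"hand":8.0,"travel":[0,0,0],"twist":[0,0,0]},
  ],
)

```text
time: 6.97
position: [0.4553, -0.357, 0.0256]
tool_rot: [0.718, 0.696, 0.0, -0.0]
ft_force: [0.5, -0.1, -0.4]
grip_width: 0.0774
grip_force: 0.0
```

Call:
move_arm(
  commands=[
    {"hand":8.0,"travel":[0,0,-1.5],"twist":[0,0,0]},
    {"hand":8.0,"travel":[0,0,-3],"twist":[0,0,0]},
    {"hand":8.0,"travel":[0,0,-3.5],"twist":[0,0,0]},
    {"hand":8.0,"travel":[0,0,-3.5],"twist":[0,0,0]},
    {"hand":8.0,"travel":[0,0,-3.5],"twist":[0,0,0]},
  ],
)

```text
time: 7.38
position: [0.455, -0.3566, 0.1767]
tool_rot: [0.718, 0.696, 0.0, -0.001]
ft_force: [0.9, -0.3, -0.4]
grip_width: 0.0799
grip_force: 0.0
```

```bash
python3 - <<'E'
from h import *; from rig import robot
o=robot.get_obs();print(o["position"])
plan(o,[([.4587,.0114,.2],down(.154))],6,vmax=.038)
E
```

```text
[ 0.45497863 -0.35663982  0.17671289]
{"hand":6,"travel":[3.68, -0.08, -0.23],"twist":[-0.0, -0.01, -1.06]}
{"hand":6,"travel":[3.68, -0.01, -0.23],"twist":[-0.0, -0.01, -1.06]}
{"hand":6,"travel":[3.68, 0.06, -0.23],"twist":[-0.0, -0.01, -1.06]}
{"hand":6,"travel":[3.68, 0.13, -0.23],"twist":[-0.0, -0.01, -1.06]}
{"hand":6,"travel":[3.68, 0.2, -0.23],"twist":[-0.0, -0.01, -1.06]} 

{"hand":6,"travel":[3.67, 0.26, -0.23],"twist":[-0.0, -0.01, -1.06]}
{"hand":6,"travel":[3.67, 0.33, -0.23],"twist":[-0.0, -0.01, -1.06]}
{"hand":6,"travel":[3.66, 0.4, -0.23],"twist":[-0.0, -0.01, -1.06]}
{"hand":6,"travel":[3.65, 0.47, -0.23],"twist":[-0.0, -0.01, -1.06]}
{"hand":6,"travel":[3.64, 0.53, -0.23],"twist":[-0.0, -0.01, -1.06]}
```

Call:
move_arm(
  commands=[
    {"hand":6,"travel":[3.6,0,-0.3],"twist":[0,0,-1.1]},
    {"hand":6,"travel":[3.7,0,-0.3],"twist":[0,0,-1.1]},
    {"hand":6,"travel":[3.7,0.1,-0.2],"twist":[0,0,-1.1]},
    {"hand":6,"travel":[3.7,0.1,-0.2],"twist":[0,0,-1.1]},
    {"hand":6,"travel":[3.7,0.2,-0.2],"twist":[0,0,-1.1]},
  ],
)

```text
time: 7.8
position: [0.4574, -0.1714, 0.1878]
tool_rot: [0.684, 0.73, 0.0, -0.0]
ft_force: [0.8, 0.9, -0.0]
grip_width: 0.0615
grip_force: 0.0
```

Call:
move_arm(
  commands=[
    {"hand":6,"travel":[3.7,0.3,-0.2],"twist":[0,0,-1]},
    {"hand":6,"travel":[3.7,0.3,-0.2],"twist":[0,0,-1]},
    {"hand":6,"travel":[3.6,0.4,0],"twist":[0,0,-1]},
    {"hand":6,"travel":[3.6,0.5,0],"twist":[0,0,-1]},
    {"hand":6,"travel":[3.6,0.5,0],"twist":[0,0,-1]},
  ],
)

```text
time: 8.22
position: [0.4593, 0.0119, 0.1917]
tool_rot: [0.651, 0.759, 0.0, 0.0]
ft_force: [0.3, 0.5, -0.4]
grip_width: 0.0602
grip_force: 0.0
```

Call:
move_arm(
  commands=[
    {"hand":6,"travel":[0,0,0],"twist":[0,0,0]},
    {"hand":6,"travel":[0,0,0],"twist":[0,0,0]},
    {"hand":6,"travel":[0,0,0],"twist":[0,0,0]},
  ],
)

```text
time: 8.47
position: [0.4598, 0.0099, 0.1917]
tool_rot: [0.651, 0.759, -0.0, 0.0]
ft_force: [0.1, -0.7, -0.3]
grip_width: 0.0599
grip_force: 0.0
```

```bash
python3 - <<'E'
from h import *; from rig import robot
o=robot.get_obs();print(o["position"])
plan(o,[([.4587,.0114,.1275],down(.154))],6,vmax=.02)
a=robot.camera("wrist")["frame"]; b=robot.camera("top")["frame"][150:260,350:450]
im=np.full((480,800,3),0,np.uint8); im[:300,:400]=cv2.resize(a,(400,300)); im[:440,400:]=cv2.resize(b,(400,440),interpolation=cv2.INTER_CUBIC)
cv2.imwrite("pics/m.png",im[:,:,::-1])
E
```

```text
[0.45981382 0.00993509 0.19171503]
{"hand":6,"travel":[0.04, -0.02, 1.61],"twist":[0.0, 0.01, -0.01]}
{"hand":6,"travel":[0.04, -0.02, 1.61],"twist":[0.0, 0.01, -0.01]}
{"hand":6,"travel":[0.04, -0.02, 1.61],"twist":[0.0, 0.01, -0.01]}
{"hand":6,"travel":[0.04, -0.02, 1.61],"twist":[0.0, 0.01, -0.01]}
```

View pics/m.png

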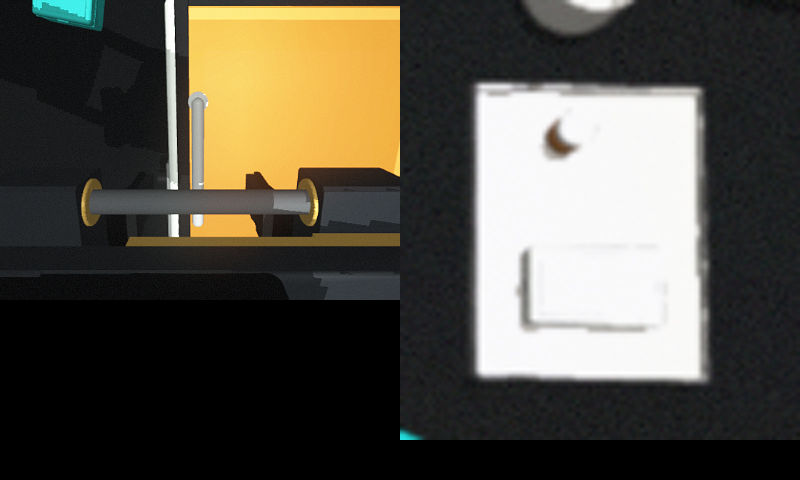

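Call:
move_arm(
  commands=[
    {"hand":6,"travel":[0.1,-0.1,1.9],"twist":[0,0,0]},
    {"hand":6,"travel":[0,0,1.9],"twist":[0,0,0]},
    {"hand":6,"travel":[0,0,1.7],"twist":[0,0,0]},
    {"hand":6,"travel":[0,0,0.9],"twist":[0,0,0]},
    {"hand":6,"travel":[0,0,0],"twist":[0,0,0]},
  ],
)

```text
time: 8.98
position: [0.4575, 0.0099, 0.1261]
tool_rot: [0.652, 0.758, -0.001, -0.002]
ft_force: [-0.1, -0.5, 0.3]
grip_width: 0.06
grip_force: 0.0
```

Call:
move_arm(
  commands=[
    {"hand":2,"travel":[0,0,0],"twist":[0,0,0]},
    {"hand":1.5,"travel":[0,0,0],"twist":[0,0,0]},
    {"hand":1.2,"travel":[0,0,0],"twist":[0,0,0]},
    {"hand":0.5,"travel":[0,0,0],"twist":[0,0,0]},
    {"hand":0.5,"travel":[0,0,0],"twist":[0,0,0]},
  ],
  force=25,
)

```text
time: 9.4
position: [0.4588, 0.011, 0.1284]
tool_rot: [0.651, 0.759, 0.0, 0.001]
ft_force: [-0.4, 0.6, -0.8]
grip_width: 0.0347
grip_force: 0.0
```

Call:
move_arm(
  commands=[
    {"hand":0.5,"travel":[0,0,0],"twist":[0,0,0]},
    {"hand":0.5,"travel":[0,0,0],"twist":[0,0,0]},
    {"hand":0.5,"travel":[0,0,0],"twist":[0,0,0]},
    {"hand":0.5,"travel":[0,0,0],"twist":[0,0,0]},
  ],
)

```text
time: 9.73
position: [0.4581, 0.0111, 0.1278]
tool_rot: [0.651, 0.759, -0.0, -0.0]
ft_force: [2.4, -0.6, 2.1]
grip_width: 0.0095
grip_force: 14.8
```

```bash
cat >> h.py <<'E'
def arc(aa):
    x=-.215*np.cos(aa)+.038*np.sin(aa); z=.215*np.sin(aa)+.038*np.cos(aa)
    return np.round(np.stack([np.diff(x),-np.diff(z)],1)*100,2)
E
python3 - <<'E'
from h import *
a=np.array([0,.02,.06,.11,.16,.21,.26,.31,.36,.41,.46,.5]); print(a,arc(a).tolist())
E
```

```text
[0.   0.02 0.06 0.11 0.16 0.21 0.26 0.31 0.36 0.41 0.46 0.5 ] [[0.08, -0.43], [0.19, -0.85], [0.28, -1.05], [0.33, -1.04], [0.38, -1.02], [0.44, -1.0], [0.48, -0.98], [0.53, -0.95], [0.58, -0.92], [0.63, -0.89], [0.53, -0.69]]
```

Call:
move_arm(
  commands=[
    {"hand":0.5,"travel":[0,0.08,-0.43],"twist":[0,0,0]},
    {"hand":0.5,"travel":[0,0.19,-0.85],"twist":[0,0,0]},
    {"hand":0.5,"travel":[0,0.28,-1.05],"twist":[0,0,0]},
    {"hand":0.5,"travel":[0,0,0],"twist":[0,0,0]},
  ],
  force=30,
)

```text
time: 10.07
position: [0.4637, 0.0119, 0.1519]
tool_rot: [0.651, 0.759, -0.0, -0.0]
ft_force: [-1.3, -0.6, -3.4]
grip_width: 0.009
grip_force: 30.0
```

Call:
move_arm(
  commands=[
    {"hand":0.5,"travel":[0,0.33,-1.04],"twist":[0,0,0]},
    {"hand":0.5,"travel":[0,0.38,-1.02],"twist":[0,0,0]},
    {"hand":0.5,"travel":[0,0.44,-1.0],"twist":[0,0,0]},
    {"hand":0.5,"travel":[0,0.48,-0.98],"twist":[0,0,0]},
  ],
)

```text
time: 10.4
position: [0.4788, 0.0142, 0.191]
tool_rot: [0.651, 0.759, -0.001, -0.001]
ft_force: [-0.3, -1.0, -5.4]
grip_width: 0.0086
grip_force: 30.0
```

Call:
move_arm(
  commands=[
    {"hand":0.5,"travel":[0,0.53,-0.95],"twist":[0,0,0]},
    {"hand":0.5,"travel":[0,0.58,-0.92],"twist":[0,0,0]},
    {"hand":0.5,"travel":[0,0.63,-0.89],"twist":[0,0,0]},
    {"hand":0.5,"travel":[0,0.53,-0.69],"twist":[0,0,0]},
    {"hand":0.5,"travel":[0,0,0],"twist":[0,0,0]},
  ],
)

```text
time: 10.82
position: [0.5006, 0.0176, 0.2263]
tool_rot: [0.651, 0.759, -0.002, -0.002]
ft_force: [-4.9, -2.6, 1.3]
grip_width: 0.0088
grip_force: 30.0
```

```bash
python3 - <<'E'
from h import *; from rig import robot
o=robot.get_obs();print(o["position"],o["ft_force"],o["grip_width"])
S=robot.camera("side");T=robot.camera("top");W=robot.camera("wrist")
pickle.dump((o,S,T,W),open("r1.pkl","wb"))
im=np.zeros((600,800,3),np.uint8)
im[:600,:460]=cv2.resize(S["frame"][120:240,265:357],(460,600),interpolation=cv2.INTER_CUBIC)
im[:300,460:]=cv2.resize(T["frame"][150:225,200:285],(340,300),interpolation=cv2.INTER_CUBIC)
im[300:555,460:]=cv2.resize(W["frame"],(340,255))
cv2.imwrite("pics/r1.png",im[:,:,::-1])
E
```

```text
[0.50062572 0.01760499 0.22633348] [-4.9045182  -2.59858772  1.31434079] 0.008845372870963061
```

View pics/r1.png

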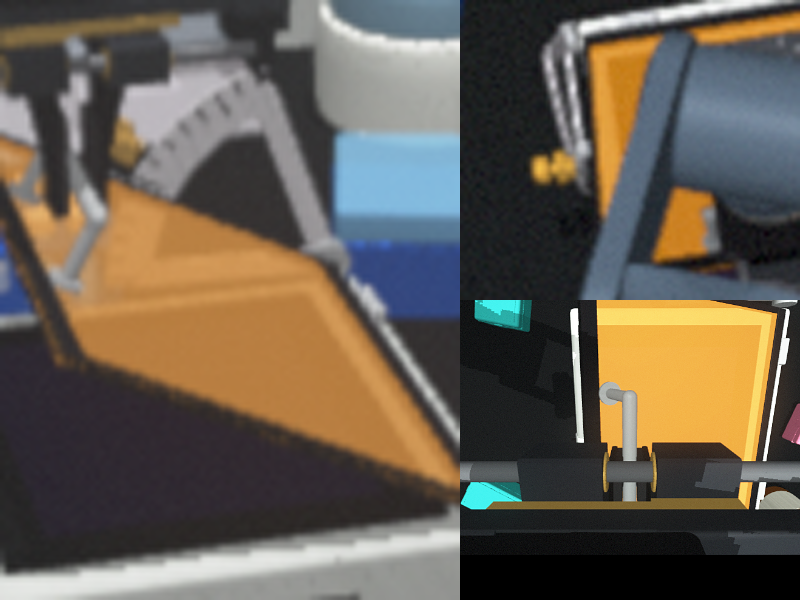

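```bash
python3 - <<'E'
from h import *
a=np.array([.5,.53,.56,.58]); print(arc(a).tolist())
E
```

```text
[[0.42, -0.51], [0.43, -0.49], [0.3, -0.32]]
```

Call:
move_arm(
  commands=[
    {"hand":0.5,"travel":[0,0.41,-0.51],"twist":[0,0,0]},
    {"hand":0.5,"travel":[0,0.42,-0.49],"twist":[0,0,0]},
    {"hand":0.5,"travel":[0,0.3,-0.32],"twist":[0,0,0]},
    {"hand":0.5,"travel":[0,0,0],"twist":[0,0,0]},
    {"hand":0.5,"travel":[0,0,0],"twist":[0,0,0]},
  ],
)

```text
time: 11.38
position: [0.5105, 0.0191, 0.2385]
tool_rot: [0.651, 0.759, -0.003, -0.002]
ft_force: [-5.7, -2.7, 0.7]
grip_width: 0.0088
grip_force: 30.0
```

```bash
cat > look.py <<'E'
from h import *; from rig import robot; import sys
o=robot.get_obs();print(o["time"],o["position"],o["ft_force"])
S=robot.camera("side");T=robot.camera("top")
pickle.dump((o,S,T),open(sys.argv[1]+".pkl","wb"))
im=np.zeros((600,800,3),np.uint8)
im[:600,:400]=cv2.resize(S["frame"][125:185,270:310],(400,600),interpolation=cv2.INTER_CUBIC)
im[:600,400:]=cv2.resize(T["frame"][165:225,207:247],(400,600),interpolation=cv2.INTER_CUBIC)
cv2.imwrite(f"pics/{sys.argv[1]}.png",im[:,:,::-1])
tr=[.5575,.0267,.154]
for a in np.arange(.5,.76,.05):
    P=loc(tr,[[.115-.132*np.cos(a),y,.0945+.132*np.sin(a)] for y in(.1475,.168)])
    print(round(a,2),"side",np.round((proj(S,P)-[270,125]+.5)*10-.5).tolist(),"top",np.round((proj(T,P)-[207,165]+.5)*10-.5+[400,0]).tolist())
E
python3 look.py r2
```

```text
11.3833 [0.51049078 0.01911511 0.23847573] [-5.68862    -2.68938327  0.68310295]
0.5 side [[197.0, 302.0], [180.0, 272.0]] top [[616.0, 277.0], [548.0, 288.0]]
0.55 side [[209.0, 281.0], [191.0, 251.0]] top [[612.0, 264.0], [543.0, 275.0]]
0.6 side [[221.0, 261.0], [204.0, 231.0]] top [[607.0, 249.0], [538.0, 260.0]]
0.65 side [[235.0, 241.0], [218.0, 211.0]] top [[602.0, 233.0], [533.0, 244.0]]
0.7 side [[250.0, 221.0], [232.0, 192.0]] top [[597.0, 216.0], [527.0, 228.0]]
0.75 side [[266.0, 203.0], [248.0, 174.0]] top [[592.0, 199.0], [522.0, 210.0]]
```

View pics/r2.png

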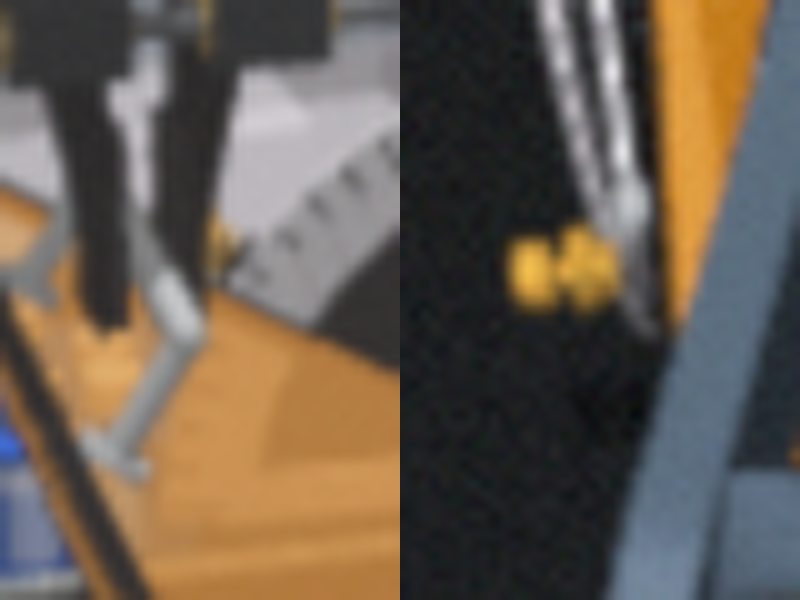

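Call:
move_arm(
  commands=[
    {"hand":0.5,"travel":[0,-0.03,0],"twist":[4,0,0]},
    {"hand":0.5,"travel":[0,-0.03,0],"twist":[4,0,0]},
    {"hand":0.5,"travel":[0,-0.04,0],"twist":[4,0,0]},
    {"hand":0.5,"travel":[0,-0.04,0],"twist":[4,0,0]},
    {"hand":0.5,"travel":[0,0,0],"twist":[0,0,0]},
  ],
)

```text
time: 11.9
position: [0.5105, 0.0191, 0.2388]
tool_rot: [0.644, 0.751, -0.109, -0.094]
ft_force: [-6.0, -2.4, 2.0]
grip_width: 0.0087
grip_force: 30.0
```

Call:
move_arm(
  commands=[
    {"hand":0.5,"travel":[0,-0.03,0],"twist":[4,0,0]},
    {"hand":0.5,"travel":[0,-0.03,0],"twist":[4,0,0]},
    {"hand":0.5,"travel":[0,-0.04,0],"twist":[4,0,0]},
    {"hand":0.5,"travel":[0,-0.04,0],"twist":[4,0,0]},
    {"hand":0.5,"travel":[0,0,0],"twist":[0,0,0]},
  ],
)

```text
time: 12.32
position: [0.5096, 0.019, 0.2388]
tool_rot: [0.625, 0.729, -0.212, -0.183]
ft_force: [-6.1, -1.2, 1.9]
grip_width: 0.009
grip_force: 30.0
```

```bash
python3 look.py r3|head -1; python3 - <<'E'
from h import *; from rig import robot
o=robot.get_obs(); r=R.from_quat(o["tool_rot"]); g=o["position"]-r.apply([0,0,.005]); print("grasp",g,r.as_matrix()[:,2])
l=R.from_euler('z',-.154).apply(g-[.5575,.0267,0])-[.115,0,.0945]; print(l, "angle", np.arctan2(l[2],-l[0])-np.arctan2(.038,.215),np.hypot(l[0],l[2]))
E
```

```text
12.3167 [0.50964853 0.01899249 0.23877398] [-6.08917167 -1.17390934  1.89813435]
grasp [0.51249096 0.01943071 0.24320215] [-0.52726075 -0.08093799 -0.8458399 ]
[-0.16059143 -0.00027923  0.14870215] angle 0.5720394401395934 0.21886511226440897
```

View pics/r3.png

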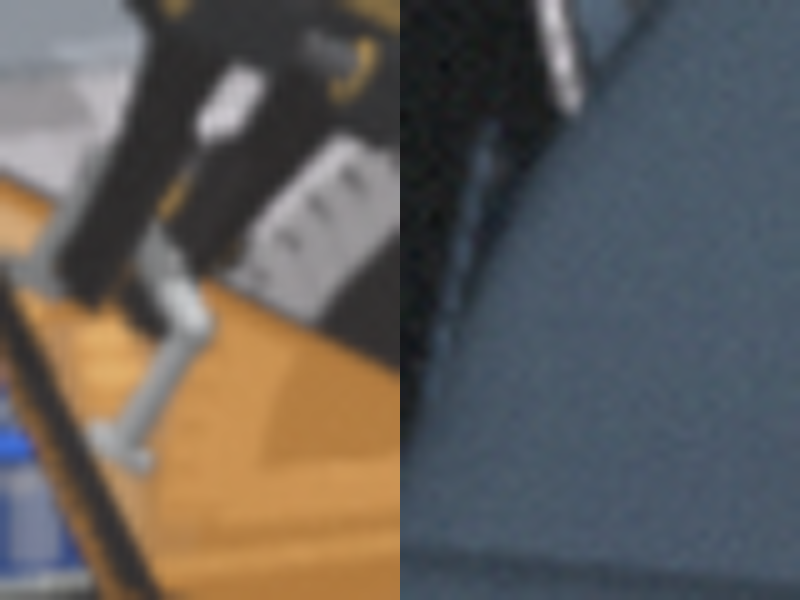

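Call:
move_arm(
  commands=[
    {"hand":0.5,"travel":[0,0.04,0],"twist":[-6,0,0]},
    {"hand":0.5,"travel":[0,0.05,0],"twist":[-6,0,0]},
    {"hand":0.5,"travel":[0,0.05,0],"twist":[-6,0,0]},
    {"hand":0.5,"travel":[0,0.05,0],"twist":[-6,0,0]},
    {"hand":0.5,"travel":[0,0.05,0],"twist":[-6,0,0]},
  ],
)

```text
time: 12.83
position: [0.511, 0.0192, 0.239]
tool_rot: [0.651, 0.759, -0.013, -0.011]
ft_force: [-4.0, -1.7, -0.9]
grip_width: 0.0091
grip_force: 30.0
```

Call:
move_arm(
  commands=[
    {"hand":0.5,"travel":[0,0.02,0],"twist":[-2,0,0]},
    {"hand":0.5,"travel":[0.03,0,0],"twist":[0,3,0]},
    {"hand":0.5,"travel":[0.03,0,0],"twist":[0,3,0]},
    {"hand":0.5,"travel":[0,0,0],"twist":[0,0,0]},
    {"hand":0.5,"travel":[0,0,0],"twist":[0,0,0]},
  ],
)

```text
time: 13.25
position: [0.5106, 0.0196, 0.2388]
tool_rot: [0.65, 0.758, 0.033, -0.042]
ft_force: [-7.1, -1.7, 2.8]
grip_width: 0.009
grip_force: 30.0
```

Call:
move_arm(
  commands=[
    {"hand":0.5,"travel":[0.03,0,0],"twist":[0,3,0]},
    {"hand":0.5,"travel":[0.03,0,0],"twist":[0,3,0]},
    {"hand":0.5,"travel":[0.03,0,0],"twist":[0,3,0]},
    {"hand":0.5,"travel":[0,0,0],"twist":[0,0,0]},
    {"hand":0.5,"travel":[0,0,0],"twist":[0,0,0]},
  ],
)

```text
time: 13.67
position: [0.5104, 0.0206, 0.2387]
tool_rot: [0.646, 0.752, 0.083, -0.101]
ft_force: [-7.0, -1.9, 2.8]
grip_width: 0.0091
grip_force: 30.0
```

```bash
cat > wl.py <<'E'
from h import *; from rig import robot; import sys
o=robot.get_obs(); c=robot.camera("wrist"); T=robot.camera("top"); S=robot.camera("side")
pickle.dump((o,c,T,S),open(sys.argv[1]+".pkl","wb"))
r=R.from_quat(o["tool_rot"]); g=o["position"]-r.apply([0,0,.005])
tr=[.5575,.0267,.154]
l=R.from_euler('z',-.154).apply(g-[tr[0],tr[1],0])-[.115,0,.0945]; print("angle", np.arctan2(l[2],-l[0])-np.arctan2(.038,.215),np.hypot(l[0],l[2]),l)
Tt=np.eye(4);Tt[:3,:3]=r.as_matrix();Tt[:3,3]=o["position"];E=Tt@c["T_tool_cam"]
for a in np.arange(.5,.76,.05): print(round(a,2),np.round(proj(c,loc(tr,[[.115-.132*np.cos(a),y,.0945+.132*np.sin(a)] for y in(.1475,.168)]),E)).tolist())
hsv=cv2.cvtColor(c["frame"],cv2.COLOR_RGB2HSV)
m=cv2.inRange(hsv,(12,90,60),(32,255,255)); n,_,st,ce=cv2.connectedComponentsWithStats(m)
for i in range(1,n):
    if st[i,4]>25: print(st[i],ce[i].round(1))
E
python3 wl.py w2
```

```text
angle 0.5673584104674823 0.2205202517792233 [-1.62505452e-01 -1.26392750e-04  1.49067634e-01]
0.5 [[349.0, 33.0], [349.0, 3.0]]
0.55 [[356.0, 29.0], [355.0, -3.0]]
0.6 [[363.0, 24.0], [363.0, -8.0]]
0.65 [[371.0, 20.0], [371.0, -13.0]]
0.7 [[380.0, 15.0], [380.0, -19.0]]
0.75 [[390.0, 10.0], [390.0, -24.0]]
[338   0  39  32 994] [356.4  14.1]
[  228    15   243   302 40691] [352.  140.1]
[ 228  175   40  142 2762] [247.  225.1]
[  43  300  431   45 6984] [285.3 335.3]
```

```bash
python3 - <<'E'
from h import *
o,c,T,S=pickle.load(open("w2.pkl","rb"))
cv2.imwrite("pics/last.png",cv2.resize(c["frame"][0:60,320:400,::-1],(800,600),interpolation=cv2.INTER_CUBIC))
E
```

```text
(no output)
```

View pics/last.png

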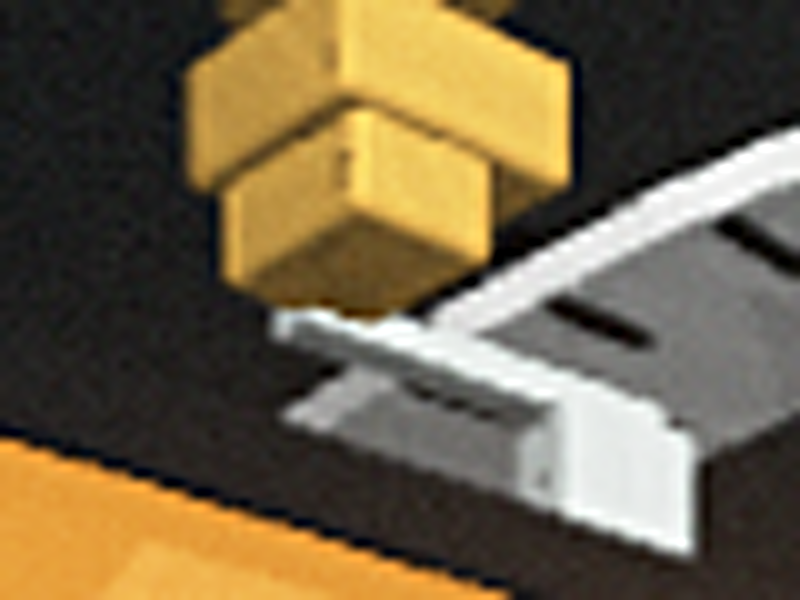

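```bash
cat > g.py <<'E'
from h import *
o,c,T,S=pickle.load(open("w2.pkl","rb"))
r=R.from_quat(o["tool_rot"]);Tt=np.eye(4);Tt[:3,:3]=r.as_matrix();Tt[:3,3]=o["position"];E=Tt@c["T_tool_cam"]
tr=[.5575,.0267,.154]
def pt(a,rho,t,y): return [.115-rho*np.cos(a)+t*np.sin(a),y,.0945+rho*np.sin(a)+t*np.cos(a)]
def px(L): return (proj(c,loc(tr,L),E)-[320,0]+.5)*10-.5
if __name__=="__main__":
    a=.567
    b=px([pt(a,.132,0,.1475),pt(a,.122,0,.1475),pt(a,.132,.01,.1475),pt(a,.132,0,.1575)]); print("tip",b[0],"10mm in/tan/y",(b[1:]-b[0]).round().tolist())
    # box corner fits: params a,rho,y0,hr,ht  (-y face: left=outer,-t ; top=outer,+t ; right=inner,+t)
    def f(p,ob): 
        a,rho,y,hr,ht=p; return (px([pt(a,rho+hr,-ht,y),pt(a,rho+hr,ht,y),pt(a,rho-hr,ht,y)])-ob).ravel()
    for n,ob,y in(("small",[[225,280],[353,207],[490,265]],.15),("large",[[190,190],[350,93],[570,185]],.156)):
        for y in (y-.003,y,y+.003):
            q=least_squares(lambda p:np.r_[f([p[0],p[1],y,p[2],p[3]],np.array(ob))],[.56,.132,.007,.005]); print(n,y,q.x.round(4),q.fun.round())
    # quadrant ticks/rim: outer radius .126 at any a, y .147
    print("rim",[(round(x,2),px([pt(x,.126,0,.1485),pt(x,.126,0,.1455)]).round().tolist()) for x in (.45,.5,.6,.7,.8)])
E
python3 g.py
```

```text
tip [384.20357098 276.11473586] 10mm in/tan/y [[112.0, 42.0], [115.0, -71.0], [-1.0, -154.0]]
small 0.147 [0.5682 0.1344 0.0061 0.0055] [ 3.  4. -4. -1.  1. -4.]
small 0.15 [0.5365 0.1303 0.0062 0.0056] [ 5.  6. -6. -0.  2. -7.]
small 0.153 [0.5029 0.1264 0.0063 0.0058] [  7.   8.  -9.  -0.   3. -10.]
large 0.153 [0.5683 0.1323 0.0097 0.0069] [ 3.  4. -4. -3.  1. -3.]
large 0.156 [0.5382 0.1285 0.0099 0.0071] [ 6.  7. -7. -2.  3. -7.]
large 0.159 [0.5063 0.1247 0.01   0.0072] [  9.   9. -11.  -1.   4. -11.]
rim [(0.45, [[304.0, 383.0], [304.0, 427.0]]), (0.5, [[363.0, 342.0], [363.0, 387.0]]), (0.6, [[500.0, 258.0], [500.0, 305.0]]), (0.7, [[664.0, 172.0], [664.0, 221.0]]), (0.8, [[855.0, 86.0], [855.0, 136.0]])]
```

```bash
python3 - <<'E'
from h import *
d=pickle.load(open("cams.pkl","rb")); S=d["side"]; tr=[.5575,.0267,.154]
def sh(a,l,n,y): return [.115-l*np.cos(a)+n*np.sin(a),y,.0945+l*np.sin(a)+n*np.cos(a)]
q=lambda L:proj(S,loc(tr,L))
s=lambda p:(np.array(p)+.5)/4-.5+[240,130]
print("shut resid barend, foot",q([sh(0,.215,.038,-.05)])-s([113,290]),q([sh(0,.215,.003,-.047)])-s([117,340]))
print("obs r2 bar",[288.5-.5,157-.5],"foot",[283-.5,171.5-.5])
for a in(.48,.5,.52,.54,.56,.58): print(a,"bar",q([sh(a,.215,.038,-.05)]).round(1),"foot",q([sh(a,.215,.003,-.047)]).round(1),"corner",q([sh(a,.235,0,-.135)]).round(1))
print("r1 corner obs",[280,192],"a=.45,.5",q([sh(.42,.235,0,-.135),sh(.46,.235,0,-.135),sh(.5,.235,0,-.135)]).round(1).tolist())
E
```

```text
shut resid barend, foot [[-0.43632227  0.13402569]] [[-1.20271106 -0.24214742]]
obs r2 bar [288.0, 156.5] foot [282.5, 171.0]
0.48 bar [[284.  163.8]] foot [[277.2 176.2]] corner [[276.9 192.1]]
0.5 bar [[285.2 162.3]] foot [[278.  174.7]] corner [[277.9 190.3]]
0.52 bar [[286.3 160.9]] foot [[278.9 173.1]] corner [[278.8 188.5]]
0.54 bar [[287.5 159.4]] foot [[279.8 171.6]] corner [[279.9 186.7]]
0.56 bar [[288.7 158. ]] foot [[280.7 170. ]] corner [[281.  184.9]]
0.58 bar [[290.  156.5]] foot [[281.7 168.5]] corner [[282.1 183.1]]
r1 corner obs [280, 192] a=.45,.5 [[274.3, 197.6], [276.0, 193.9], [277.9, 190.3]]
```

Call:
move_arm(
  commands=[
    {"hand":0.5,"travel":[0,0.04,0],"twist":[-5,0,-1.34]},
    {"hand":0.5,"travel":[0,0.04,0],"twist":[-5,0,-1.34]},
    {"hand":0.5,"travel":[0,0.04,0],"twist":[-5,0,-1.34]},
    {"hand":0.5,"travel":[0,0.04,0],"twist":[-5,0,-1.34]},
    {"hand":0.5,"travel":[0,0,0],"twist":[0,0,0]},
  ],
)

```text
time: 14.23
position: [0.5108, 0.0206, 0.2382]
tool_rot: [0.618, 0.755, 0.218, 0.019]
ft_force: [-7.7, -4.1, 3.5]
grip_width: 0.0089
grip_force: 30.0
```

```bash
python3 wl.py w3; cat > seg.py <<'E'
from g import *
def seg(fn):
    o,c,*_=pickle.load(open(fn,"rb")); r=R.from_quat(o["tool_rot"]);Tt=np.eye(4);Tt[:3,:3]=r.as_matrix();Tt[:3,3]=o["position"];E=Tt@c["T_tool_cam"]
    h=cv2.cvtColor(c["frame"],cv2.COLOR_RGB2HSV).astype(int)
    u,v=proj(c,loc(tr,[pt(.58,.132,0,.1475)]),E)[0].astype(int)
    c0,c1,r1=u-35,u+40,v+35
    print(fn,"window",c0,c1)
    for row in range(0,r1,2):
        H=h[row,c0:c1]; b=np.where((H[:,0]>12)&(H[:,0]<32)&(H[:,1]>90)&(H[:,2]>60))[0]+c0; w=np.where((H[:,1]<50)&(H[:,2]>110))[0]+c0
        runs=lambda a:[(int(x[0]),int(x[-1])) for x in np.split(a,np.where(np.diff(a)>1)[0]+1) if len(x)]
        print(row,"B",runs(b),"W",runs(w))
for f in ("w2.pkl","w3.pkl"): seg(f)
E
python3 seg.py
```

```text
angle 0.5604364720087389 0.22091055393738038 [-1.63822828e-01 -1.35221226e-04  1.48201059e-01]
0.5 [[299.0, 40.0], [299.0, 10.0]]
0.55 [[307.0, 37.0], [307.0, 7.0]]
0.6 [[315.0, 34.0], [315.0, 3.0]]
0.65 [[324.0, 31.0], [324.0, 0.0]]
0.7 [[333.0, 28.0], [333.0, -3.0]]
0.75 [[343.0, 26.0], [343.0, -6.0]]
[ 295    0   34   41 1148] [311.5  18.3]
[  210     2   173   315 25467] [297.6 132. ]
[ 209  174   59  143 3981] [240.4 218.4]
[  42  308  432   37 6566] [273.1 336.5]
w2.pkl window 324 399
0 B [(342, 370)] W []
2 B [(343, 368)] W []
4 B [(342, 372)] W []
6 B [(339, 376)] W []
8 B [(338, 376)] W []
10 B [(338, 376)] W []
12 B [(338, 376)] W []
14 B [(338, 376)] W [(395, 398)]
16 B [(338, 376)] W [(391, 398)]
18 B [(339, 376)] W [(386, 398)]
20 B [(342, 372)] W [(382, 398)]
22 B [(342, 369)] W [(379, 390), (397, 398)]
24 B [(342, 368)] W [(375, 392)]
26 B [(342, 368)] W [(371, 382), (384, 395)]
28 B [(343, 363)] W [(368, 398)]
30 B [(347, 360)] W [(364, 373), (380, 394), (398, 398)]
32 B [] W [(347, 375), (384, 398)]
34 B [] W [(356, 370), (373, 380), (386, 397)]
36 B [] W [(355, 355)
[... 990 characters left out ...]

38 B [(306, 316)] W [(301, 304), (318, 341), (346, 350)]
40 B [(308, 309)] W [(301, 303), (305, 307), (312, 342), (347, 350)]
42 B [(276, 276)] W [(308, 323), (329, 344), (348, 350)]
44 B [(276, 279)] W [(302, 307), (310, 325), (331, 350)]
46 B [(276, 283)] W [(300, 308), (314, 320), (322, 327), (332, 350)]
48 B [(276, 286)] W [(304, 308), (317, 350)]
50 B [(276, 289)] W [(307, 312), (320, 350)]
52 B [(276, 293)] W [(310, 315), (318, 348)]
54 B [(276, 296)] W [(313, 329), (331, 340)]
56 B [(276, 299)] W [(316, 333)]
58 B [(276, 302)] W [(319, 331)]
60 B [(276, 306)] W [(322, 331)]
62 B [(276, 309)] W [(324, 331)]
64 B [(276, 312)] W [(327, 331)]
66 B [(276, 315)] W []
68 B [(276, 319)] W []
```

```bash
cat > tri.py <<'E'
from g import *
V=[]
for f in("w2.pkl","w3.pkl"):
    o,c,*_=pickle.load(open(f,"rb")); r=R.from_quat(o["tool_rot"]);Tt=np.eye(4);Tt[:3,:3]=r.as_matrix();Tt[:3,3]=o["position"];V.append((c,Tt@c["T_tool_cam"]))
def t3(us,y):
    q=least_squares(lambda p:[proj(c,loc(tr,[[p[0],y,p[1]]]),E)[0,0]-u for (c,E),u in zip(V,us)],[0,.17]).x
    d=q-[.115,.0945]; return q,np.hypot(*d),np.arctan2(d[1],-d[0])
def tp(uvs):
    q=least_squares(lambda p:np.concatenate([proj(c,loc(tr,[p]),E)[0]-u for (c,E),u in zip(V,uvs)]),[0,.147,.17]); p=q.x
    return p,np.hypot(p[0]-.115,p[2]-.0945),np.arctan2(p[2]-.0945,.115-p[0]),q.fun
np.set_printoptions(precision=4,suppress=True)
print("large centre",t3([357.2,311.7],.155)); print("large L",t3([337.7,294.7],.155),"R",t3([376.6,328.5],.155))
print("small centre",t3([355.2,310.2],.15))
for y in(.1455,.1475): print("tip",t3([347,300.8],y))
print("tip full",tp([[347,32],[301,39]]))
print("large L bottom",tp([[338,19],[295,24.5]]),"large R bottom",tp([[376.7,18.5],[328.5,30]]))
print("rim end",tp([[348.5,40.5],[300,45.5]]),"orange")
E
python3 tri.py
```

```text
large centre (array([0.0016, 0.1731]), np.float64(0.13793614942096494), np.float64(0.6059954585474735))
large L (array([-0.0105,  0.1732]), np.float64(0.1481492933593873), np.float64(0.560400072276508)) R (array([0.0134, 0.1742]), np.float64(0.1291540069181836), np.float64(0.6648534776125644))
small centre (array([0.0002, 0.1737]), np.float64(0.13941997248246668), np.float64(0.6038742710748219))
tip (array([-0.0038,  0.1677]), np.float64(0.1395232918503321), np.float64(0.5522120373536112))
tip (array([-0.0038,  0.1677]), np.float64(0.1395083643858448), np.float64(0.5522004165951803))
tip full (array([-0.0039,  0.1429,  0.1682]), np.float64(0.13990682896009565), np.float64(0.5552245123220344), array([ 0.0134,  0.1543,  0.0148, -0.1603]))
large L bottom (array([-0.0104,  0.1486,  0.1733]), np.float64(0.14809094611434845), np.float64(0.561458933230869), array([-0.0124, -0.1317, -0.0134,  0.1357])) large R bottom (array([0.0134, 0.1487, 0.174 ]), np.float64(0.1289760446362346), np.float64(0.6637119613169757), array([-0.0465, -0.5006, -0.0521,  0.5349]))
rim end (array([-0.0018,  0.1411,  0.1618]), np.float64(0.1348219414531066), np.float64(0.5226840580840786), array([-0.0576, -0.6947, -0.064 ,  0.722 ])) orange
```

```bash
cat > up.py <<'E'
from h import *; from rig import robot; import sys
a0,a1=map(float,sys.argv[1:3]); o=robot.get_obs(); r=R.from_quat(o["tool_rot"])
f=lambda a:np.array([-.215*np.cos(a)+.038*np.sin(a),0,.215*np.sin(a)+.038*np.cos(a)])
d=R.from_euler('z',.154).apply(f(a1)-f(a0)); print(d*100, "tool cm",(r.inv().apply(d)*100).round(3))
E
python3 up.py .56 .605
```

```text
[0.66699004 0.10353625 0.71381993] tool cm [ 0.111  0.882 -0.418]
```

Call:
move_arm(
  commands=[
    {"hand":0.5,"travel":[0.04,0.29,-0.14],"twist":[0,0,0]},
    {"hand":0.5,"travel":[0.04,0.3,-0.14],"twist":[0,0,0]},
    {"hand":0.03,"travel":[0.03,0.29,-0.14],"twist":[0,0,0]},
    {"hand":0.5,"travel":[0,0,0],"twist":[0,0,0]},
    {"hand":0.5,"travel":[0,0,0],"twist":[0,0,0]},
  ],
)

```text
time: 14.8
position: [0.5187, 0.0218, 0.2465]
tool_rot: [0.617, 0.757, 0.217, 0.018]
ft_force: [-12.4, -6.9, 7.7]
grip_width: 0.0084
grip_force: 30.0
```

```bash
python3 wl.py w4|head -1; sed -i 's/^for f in.*/import sys\nfor f in sys.argv[1:]: seg(f)/; s/range(0,r1,2)/range(16,r1-8,1)/' seg.py; python3 seg.py w4.pkl
```

```text
angle 0.6128994627277748 0.220883436703525 [-1.55806797e-01 -1.44522790e-04  1.56568626e-01]
w4.pkl window 261 336
16 B [(283, 309)] W []
17 B [(281, 307)] W []
18 B [(280, 306)] W []
19 B [(280, 307)] W []
20 B [(280, 309)] W []
21 B [(280, 310)] W []
22 B [(280, 311)] W []
23 B [(280, 312)] W []
24 B [(280, 313)] W []
25 B [(280, 313)] W []
26 B [(280, 313)] W []
27 B [(280, 313)] W []
28 B [(280, 313)] W []
29 B [(281, 313)] W []
30 B [(283, 313)] W []
31 B [(283, 313)] W []
32 B [(283, 313)] W []
33 B [(283, 313)] W []
34 B [(283, 313)] W [(331, 335)]
35 B [(261, 261), (283, 312)] W [(327, 335)]
36 B [(261, 263), (283, 307), (309, 309)] W [(322, 335)]
37 B [(261, 264), (283, 307)] W [(319, 335)]
38 B [(261, 266), (283, 307)] W [(316, 335)]
39 B [(261, 267), (284, 296), (300, 307)] W [(298, 299), (312, 335)]
40 B [(261, 269), (286, 294), (302, 307)] W [(295, 300), (309, 335)]
41 B [(261, 270), (287, 294), (302, 304)] W [(295, 297), (299, 301), (306, 325), (330, 335)]
42 B [(261, 272), (289, 295)] W [(301, 325), (330, 335)]
43 B [(261, 273), (290, 297)] W [(302, 326), (331, 335)]
4
[... 252 characters left out ...]
315, 335)]
48 B [(261, 281)] W [(297, 303), (309, 313), (317, 335)]
49 B [(261, 282)] W [(299, 305), (310, 315), (318, 335)]
50 B [(261, 283)] W [(300, 308), (311, 316), (318, 335)]
51 B [(261, 285)] W [(302, 308), (312, 335)]
52 B [(261, 287)] W [(303, 310), (314, 335)]
53 B [(261, 288)] W [(304, 335)]
54 B [(261, 290)] W [(305, 335)]
55 B [(261, 291)] W [(307, 335)]
56 B [(261, 293)] W [(309, 332)]
57 B [(261, 294)] W [(310, 328)]
58 B [(261, 296)] W [(311, 324)]
59 B [(261, 297)] W [(312, 323)]
60 B [(261, 299)] W [(313, 323)]
61 B [(261, 300)] W [(315, 323)]
62 B [(261, 302)] W [(316, 323)]
63 B [(261, 303)] W [(317, 323)]
64 B [(261, 305)] W [(318, 323)]
65 B [(261, 306)] W [(320, 323)]
```

Call:
move_arm(
  commands=[
    {"hand":0.5,"travel":[0,-0.04,0],"twist":[5,0,1.34]},
    {"hand":0.5,"travel":[0,-0.04,0],"twist":[5,0,1.34]},
    {"hand":0.5,"travel":[0,-0.04,0],"twist":[5,0,1.34]},
    {"hand":0.5,"travel":[0,-0.04,0],"twist":[5,0,1.34]},
    {"hand":0.5,"travel":[0,0,0],"twist":[0,0,0]},
  ],
)

```text
time: 15.37
position: [0.5196, 0.0219, 0.2467]
tool_rot: [0.645, 0.753, 0.082, -0.101]
ft_force: [-7.5, -2.8, 2.9]
grip_width: 0.0088
grip_force: 30.1
```

Call:
move_arm(
  commands=[
    {"hand":0.5,"travel":[0.04,-0.14,-0.14],"twist":[0,0,0]},
    {"hand":0.5,"travel":[0,0,0],"twist":[0,0,0]},
    {"hand":0.5,"travel":[0,0,0],"twist":[0,0,0]},
  ],
)

```text
time: 15.62
position: [0.5198, 0.0218, 0.2471]
tool_rot: [0.646, 0.752, 0.086, -0.097]
ft_force: [6.0, 2.2, -9.9]
grip_width: 0.0087
grip_force: 30.0
```

```bash
python3 wl.py w5|head -1; python3 seg.py w5.pkl
```

```text
angle 0.6246810698320638 0.21960414208970325 [-0.15305975 -0.00030345  0.157476  ]
w5.pkl window 306 381
16 B [(320, 356)] W []
17 B [(320, 356)] W []
18 B [(320, 356)] W []
19 B [(320, 356)] W [(379, 380)]
20 B [(320, 356)] W [(377, 380)]
21 B [(320, 356)] W [(374, 380)]
22 B [(320, 356)] W [(372, 380)]
23 B [(320, 357)] W [(370, 380)]
24 B [(320, 356)] W [(367, 380)]
25 B [(321, 356)] W [(365, 379)]
26 B [(323, 354)] W [(364, 380)]
27 B [(323, 352)] W [(362, 380)]
28 B [(323, 350)] W [(360, 370), (375, 380)]
29 B [(323, 349)] W [(358, 369), (376, 380)]
30 B [(323, 349)] W [(356, 367), (369, 370), (378, 380)]
31 B [(323, 340), (344, 349)] W [(341, 342), (355, 372), (379, 380)]
32 B [(323, 338), (346, 348)] W [(339, 345), (349, 351), (353, 373)]
33 B [(324, 337)] W [(338, 340), (343, 375)]
34 B [(324, 338)] W [(346, 380)]
35 B [(326, 340)] W [(348, 359), (362, 380)]
36 B [(329, 341)] W [(350, 376), (378, 380)]
37 B [(331, 339)] W [(344, 346), (353, 364), (366, 377)]
38 B [(334, 337)] W [(343, 349), (355, 367), (369, 375), (377, 377)]
39 B [] W [(341, 348), (358, 376), (378, 378), (380, 380)]
40 B [(306, 306)] W [(340, 348), (350, 352), (360, 371), (373, 378), (380, 380)]
41 B [(306, 308)] W [(338, 345), (348, 348), (350, 350), (352, 353), (363, 380)]
42 B [(306, 311)] W [(340, 349), (352, 353), (355, 356), (358, 359), (364, 380)]
43 B [(306, 314)] W [(346, 353), (355, 356), (358, 380)]
44 B [(306, 316)] W [(350, 355), (357, 357), (359, 376), (378, 380)]
45 B [(306, 319)] W [(354, 380)]
46 B [(306, 322)] W [(356, 377)]
47 B [(306, 325)] W [(360, 377)]
48 B [(306, 327)] W [(361, 377)]
49 B [(306, 330)] W [(361, 377)]
50 B [(306, 333)] W [(361, 377)]
51 B [(306, 336)] W [(363, 377)]
52 B [(306, 338)] W [(366, 377)]
53 B [(306, 341)] W [(368, 377)]
54 B [(306, 344)] W [(370, 377)]
55 B [(306, 347)] W [(373, 377)]
56 B [(306, 349)] W [(375, 377)]
57 B [(306, 352)] W []
58 B [(306, 355)] W []
```

```bash
cat > fit4.py <<'E'
from g import *
D=[("w2",357.2,346.8,.5674),("w3",311.7,300.8,.5604),("w4",296.7,294.7,.6129),("w5",338.2,337.8,.6247)]
V=[]
for f,*_ in D:
    o,c,*_=pickle.load(open(f+".pkl","rb")); r=R.from_quat(o["tool_rot"]);Tt=np.eye(4);Tt[:3,:3]=r.as_matrix();Tt[:3,3]=o["position"];V.append((c,Tt@c["T_tool_cam"]))
np.set_printoptions(precision=4,suppress=True)
for h in(0,.00075,.0015):
  for rl in(.132,.1305,None):
    def res(p):
        dx,dz,k,i,r=p; r=rl or r; out=[]
        for (c,E),(n,L,t,a) in zip(V,D):
            s=np.array([dx,0,dz])
            out+=[proj(c,loc(tr,[pt(i,r,0,.151)+s]),E)[0,0]-L, proj(c,loc(tr,[pt(a+k,.132,-h,.146)+s]),E)[0,0]-t]
        return np.array(out)
    q=least_squares(res,[0,0,0,.6,.132],x_scale=[.01,.01,.1,.1,.01]); print(h,rl,q.x,"target TCP angle",round(q.x[3]-q.x[2],4),q.fun.round(2))
E
python3 fit4.py
```

```text
0 0.132 [-0.0189 -0.0116  0.1438  0.768   0.132 ] target TCP angle 0.6242 [-0.21  0.41  0.39 -0.59  0.12  0.04 -0.35  0.18]
0 0.1305 [-0.0185 -0.0101  0.1364  0.7543  0.132 ] target TCP angle 0.6179 [-0.07  0.27  0.21 -0.4  -0.    0.17 -0.16 -0.03]
0 None [-0.0186 -0.0093  0.1354  0.7483  0.1294] target TCP angle 0.6129 [ 0.04  0.16  0.08 -0.27 -0.1   0.28 -0.02 -0.17]
0.00075 0.132 [-0.0189 -0.0116  0.1494  0.7679  0.132 ] target TCP angle 0.6185 [-0.21  0.41  0.39 -0.59  0.12  0.04 -0.35  0.18]
0.00075 0.1305 [-0.0185 -0.0101  0.1421  0.7543  0.132 ] target TCP angle 0.6122 [-0.07  0.27  0.21 -0.4  -0.    0.17 -0.16 -0.03]
0.00075 None [-0.0186 -0.0093  0.141   0.7483  0.1294] target TCP angle 0.6072 [ 0.04  0.16  0.08 -0.27 -0.1   0.28 -0.02 -0.17]
0.0015 0.132 [-0.0189 -0.0116  0.155   0.7678  0.132 ] target TCP angle 0.6128 [-0.21  0.41  0.39 -0.58  0.12  0.04 -0.35  0.18]
0.0015 0.1305 [-0.0185 -0.0101  0.1477  0.7541  0.132 ] target TCP angle 0.6065 [-0.07  0.27  0.21 -0.4  -0.01  0.17 -0.16 -0.03]
0.0015 None [-0.0186 -0.0093  0.1466  0.7482  0.1294] target TCP angle 0.6016 [ 0.04  0.16  0.08 -0.27 -0.1   0.28 -0.02 -0.17]
```

Call:
move_arm(
  commands=[
    {"hand":0.5,"travel":[-0.06,-0.09,0.22],"twist":[0,0,0]},
    {"hand":0.5,"travel":[0,0,0],"twist":[0,0,0]},
    {"hand":0.5,"travel":[0,0,0],"twist":[0,0,0]},
    {"hand":0.5,"travel":[0,0,0],"twist":[0,0,0]},
  ],
)

```text
time: 16.1
position: [0.5179, 0.0216, 0.2453]
tool_rot: [0.646, 0.752, 0.085, -0.099]
ft_force: [3.3, 2.0, -7.0]
grip_width: 0.0091
grip_force: 30.0
```

```bash
python3 wl.py w6|head -1; python3 seg.py w6.pkl | sed -n '1p;5,28p'
```

```text
angle 0.612544005464911 0.21956613712023001 [-0.15493291 -0.00029571  0.15557982]
w6.pkl window 310 385
19 B [(324, 361)] W [(380, 384)]
20 B [(324, 361)] W [(377, 384)]
21 B [(324, 361)] W [(375, 384)]
22 B [(324, 361)] W [(373, 384)]
23 B [(324, 360)] W [(371, 384)]
24 B [(327, 360)] W [(369, 384)]
25 B [(327, 358)] W [(367, 384)]
26 B [(327, 356)] W [(365, 376), (378, 384)]
27 B [(327, 353)] W [(363, 374), (380, 384)]
28 B [(327, 353)] W [(361, 373), (381, 384)]
29 B [(327, 353)] W [(360, 375), (383, 384)]
30 B [(327, 353)] W [(358, 377)]
31 B [(327, 341), (347, 352)] W [(342, 345), (356, 379)]
32 B [(327, 339), (349, 349)] W [(341, 348), (351, 380)]
33 B [(328, 339)] W [(340, 342), (346, 384)]
34 B [(331, 341)] W [(349, 359), (363, 384)]
35 B [(333, 343)] W [(351, 361), (366, 384)]
36 B [(336, 343)] W [(354, 363), (368, 380), (382, 384)]
37 B [(339, 341)] W [(346, 349), (356, 366), (370, 384)]
38 B [] W [(345, 351), (358, 368), (370, 371), (373, 384)]
39 B [] W [(343, 351), (361, 373), (375, 384)]
40 B [] W [(342, 356), (363, 384)]
41 B [(310, 310)] W [(341, 354), (356, 357), (366, 384)]
42 B [(310, 313)] W [(343, 345), (352, 361), (365, 382), (384, 384)]
```

```bash
python3 - <<'E'
from rig import robot
for _ in range(4): robot.camera("top")
o=robot.get_obs(); print(o["time"],o["position"],o["ft_force"],o["grip_force"]); print(robot.hand_in())
E
```

```text
16.45 [0.5179958  0.02156465 0.24539388] [ 5.56094383  2.31546198 -8.60185233] 30.01877311617136
the job is handed in; nothing more can be done
None
```

The job is handed in at 16.5 s: the white gel box stands flat and upright in the tray, and the arm is still holding the shield open with its pointer at the index, to within about 0.01–0.02 rad by the wrist camera.

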